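# Change over the inserts in a grinding fixture with an unknown-hand clamp screw

## Robot

A 6-joint arm with a two-finger parallel gripper is mounted at the origin on the work surface. World frame = base frame: x ahead of the robot, y to its left, z up, the work surface at z = 0. Lengths are in mm, angles in rad, forces in N, time in s.
With the tool pointing down it reaches from about 275 to 975 mm from the base axis. Payload 8.4 kg.
Tool frame: the origin (TCP) lies midway between the tips of the shut fingers; the grasp point (between the pads) lies 19 mm behind it (ctrl.tcp_to_grasp is the distance from the TCP to the grasp point, in mm); z points along the fingers, x is the direction in which the jaws open and shut, and the axes are right-handed (so a half turn about z gives the same grasp; the last joint's range is limited). The gripper opens to 92 mm and grips with 3 to 60 N. Pads are 20 mm wide; open, the fingers measure 128 mm over their backs; the gripper's body (75 mm by 189 mm) begins 69 mm behind the grasp point.
Start: joints at [-1.298, 0.353, 1.633, -0, 1.155, -0.002], TCP at [169.595, -601.552, 214.583] pointing down, gripper open.
Joint ranges: [-2.63, 2.63], [-0.92, 2.1], [0.06, 2.66], [-1.3, 4.44], [0, 2.69], [-3.02, 3.02]. Speed limits (rad/s): [2.22, 2.22, 2.79, 3.14, 3.14, 3.14].

## Interface

Orientations are given as a unit quaternion [w, x, y, z].
In Python, from cell import ctrl, imaging gives the robot as it stands.
- The arm moves only by the tool drive_tool, never from a script. Its argument "steps" is a list that holds one entry, the list of rows, each a list of 4 numbers: the shift along the tool's x, y, z in cm, then the turn about the tool's z in degrees. A call has 1 to 10 rows; each row shifts and turns the commanded pose from where the row before left it, along the tool's axes as they then stand; what a row does not reach is not made up. A row lasts 1/10 s, in which the tool goes at most 50 mm and 8.59 degrees, less where a joint would pass 70% of its speed; a pose out of reach is approached as far as the arm can. A call with a gripper value outside its range is refused whole. "fingers" is the finger opening in cm, from 0 to 9.19, set as the call begins (left out, the last holds). The fingers move at their own pace and stop on an object; "newtons" is the grip in N (left out, the last holds). Time passes only in rows, so rows that do not move let the fingers close. It gives the time, the measured TCP pose, the force and the opening at its end, in the units of the state.
- ctrl.observe(): the state, without advancing time (a new reading comes with each control period).
- imaging.capture(name): name is "scene" or "top"; returns the picture (480x640x3 uint8, red, green, blue); there is no depth.
- imaging.camera_model(name): a dict with "fx", "fy", "cx", "cy" (pixels), "extrinsics" (4x4, takes a point from camera to world coordinates). Camera axes: x right, y up, looking along -z (the intrinsics and any distortion apply to the point x, -y, -z); pixel columns grow to the right and rows downward; lengths in mm; the calibration is good to about 2 mm. A picture is of the moment at which its call begins. camera_model takes no time and is no camera call.
- ctrl.sign_off(): hands the job in, once; it reports no verdict.
Trained networks look in the newest picture that a camera, given by its name, has taken for a name from the list of things; names that differ only in an ending like _2 or _b are one class to them, and where a whole thing is asked for, a point or a joint stands for the part that bears it (a point fixed in the world has none). Each returns a list of dicts, best first, with "conf" (0 to 1); they miss things now and then, are a little off and sometimes report something else, mostly with a low value. They report only what shows in the picture. A call takes as long as a camera call. They do not tell look-alikes from the thing itself.
- imaging.masks_of(thing, camera): "mask" (480x640 bool, what is visible of it) and "point" ([column, row] in pixels, amid what is visible of it).
- imaging.place_of(thing, camera): "point" ([column, row] in pixels: a listed point, or the origin of a listed thing).
The state is a dict: "time": time; "joints": joint angles; "joint_velocities": joint speeds; "tau": joint torques, N m; "eef_pos": TCP position; "orientation": TCP orientation; "ft_force": force on the tool from outside, world axes, zero at the start; "wrist_torque": the same for the moment, N m; "width": finger opening in mm.
Only numpy, scipy, OpenCV 4.12 (cv2) and the standard library are available. Lean on these libraries where they do the work, as an engineer would, in place of code of your own. Each camera call takes 0.05 s, during which the arm holds its last target. There are 200 camera calls.

## Task

Change the grinding fixture over: its clamp knob may have an ordinary or a reverse thread, so feel which way it loosens and back it right off, then stand the brass inserts upright on the floor of the green tray and seat every dark steel insert flat and square in a pocket of the fixture, one to a pocket, any pocket (one may stay empty). When all are in, screw the clamp fully tight again; keep the clamp module in its stops and leave the other things on the bench alone.

Things in the scene. Friction and masses are not known exactly. Their poses are not given: they have to be found in the camera images.
- steel_1: dark steel mould insert, 0.27 kg: 50 x 40 mm base flange, 10 mm thick (50 along its x), with a core block 26 (x) x 20 (y) mm rising another 28 mm above the flange at its centre, 38 mm tall in all; origin at the centre of the underside, z up; the same if turned by half a turn about z. Two or three of the three are there, standing on the bench to the left; absent ones read None
- steel_2: dark steel mould insert, 0.27 kg: 50 x 40 mm base flange, 10 mm thick (50 along its x), with a core block 26 (x) x 20 (y) mm rising another 28 mm above the flange at its centre, 38 mm tall in all; origin at the centre of the underside, z up; the same if turned by half a turn about z. Two or three of the three are there, standing on the bench to the left; absent ones read None
- steel_3: dark steel mould insert, 0.27 kg: 50 x 40 mm base flange, 10 mm thick (50 along its x), with a core block 26 (x) x 20 (y) mm rising another 28 mm above the flange at its centre, 38 mm tall in all; origin at the centre of the underside, z up; the same if turned by half a turn about z. Two or three of the three are there, standing on the bench to the left; absent ones read None
- brass_1: brass mould insert, 0.29 kg: 50 x 40 mm base flange, 10 mm thick (50 along its x), with a core block 26 (x) x 20 (y) mm rising another 28 mm above the flange at its centre, 38 mm tall in all; origin at the centre of the underside, z up; the same if turned by half a turn about z. One or two of the three are there, at the start each seated in a pocket of the fixture; absent ones read None
- brass_2: brass mould insert, 0.29 kg: 50 x 40 mm base flange, 10 mm thick (50 along its x), with a core block 26 (x) x 20 (y) mm rising another 28 mm above the flange at its centre, 38 mm tall in all; origin at the centre of the underside, z up; the same if turned by half a turn about z. One or two of the three are there, at the start each seated in a pocket of the fixture; absent ones read None
- brass_3: brass mould insert, 0.29 kg: 50 x 40 mm base flange, 10 mm thick (50 along its x), with a core block 26 (x) x 20 (y) mm rising another 28 mm above the flange at its centre, 38 mm tall in all; origin at the centre of the underside, z up; the same if turned by half a turn about z. One or two of the three are there, at the start each seated in a pocket of the fixture; absent ones read None
- fixture: fixed grinding fixture: dark base plate 190 x 270 x 15 mm with a light metal nest plate 150 (x) x 230 (y) x 30 mm on it, so its top is 45 mm above the bench; three rectangular pockets in a row along y. Origin at the centre of the nest plate's outline, at bench height; x points from the pockets towards the clamp knob
- pocket_1 (a point): centre of the floor of a pocket; the pocket is 54 (x) x 44 (y) mm and 10 mm deep (2 mm play all round an insert), so a seated insert's flange is flush with the plate's top; axes parallel to the fixture's; pockets are 70 mm apart
- pocket_2 (a point): centre of the floor of a pocket; the pocket is 54 (x) x 44 (y) mm and 10 mm deep (2 mm play all round an insert), so a seated insert's flange is flush with the plate's top; axes parallel to the fixture's; pockets are 70 mm apart
- pocket_3 (a point): centre of the floor of a pocket; the pocket is 54 (x) x 44 (y) mm and 10 mm deep (2 mm play all round an insert), so a seated insert's flange is flush with the plate's top; axes parallel to the fixture's; pockets are 70 mm apart
- knob_1 (a joint): turn of the red clamp knob, rad, growing counter-clockwise seen from above. Only knob_1 or knob_2 is there (the other reads None): they look alike, one has an ordinary thread, one a reverse thread; which is not told. 0 is fully tight; it starts within 0.12 of that, turns 4.5 rad one way (up or down) to loose, with hard stops at both ends, drag about 0.1 N m, and stays where left
- clamp_1: clamp module, 3 kg, loose between stops on the fixture (0.5 mm play); one of the two is there. Origin 45 mm above the fixture's, same axes. Grey U frame, red knob at x 55 mm, blue keeper bar 200 mm along y, 8 mm thick, underside 1.5 mm above the plate: tight, it laps 6 mm over seated flanges and locks them; loosening draws it back (+x) 14 mm in proportion, pockets clear after 2.8 rad
- knob_1_grip (a point): centre of the red grip bar of the clamp knob, on its vertical turning axis, 97 mm above the bench: the bar is 54 mm long (its x), 14 mm thick (its y) and 30 mm tall (15 mm above and below this point); turns with the knob. A 38 mm disc lies 23 mm below this point
- knob_2 (a joint): turn of the red clamp knob, rad, growing counter-clockwise seen from above. Only knob_1 or knob_2 is there (the other reads None): they look alike, one has an ordinary thread, one a reverse thread; which is not told. 0 is fully tight; it starts within 0.12 of that, turns 4.5 rad one way (up or down) to loose, with hard stops at both ends, drag about 0.1 N m, and stays where left
- clamp_2: clamp module, 3 kg, loose between stops on the fixture (0.5 mm play); one of the two is there. Origin 45 mm above the fixture's, same axes. Grey U frame, red knob at x 55 mm, blue keeper bar 200 mm along y, 8 mm thick, underside 1.5 mm above the plate: tight, it laps 6 mm over seated flanges and locks them; loosening draws it back (+x) 14 mm in proportion, pockets clear after 2.8 rad
- knob_2_grip (a point): centre of the red grip bar of the clamp knob, on its vertical turning axis, 97 mm above the bench: the bar is 54 mm long (its x), 14 mm thick (its y) and 30 mm tall (15 mm above and below this point); turns with the knob. A 38 mm disc lies 23 mm below this point
- tray: fixed green tray, 190 (x) x 160 (y) mm outside, walls 4 mm thick and 25 mm high; origin at the centre of its underside; inner floor 4 mm above the bench
- hammer: bystander, to be left alone: brass-headed hammer with a red handle, lying
- screwdriver: bystander, to be left alone: screwdriver with an orange handle, lying
- oil: bystander, to be left alone: oil bottle, 56 mm across, 130 mm tall, red cap
- bush: bystander, to be left alone: brass bush, 44 mm across, 30 mm tall
- gauge_box: bystander, to be left alone: small wooden box 90 x 55 x 22 mm
- guide_pin: bystander, to be left alone: short steel guide pin standing on its head, 60 mm tall
- parallel: bystander, to be left alone: steel parallel bar 110 x 18 x 12 mm
Not all that is in view belongs to the job. What is shaped like the steel_2 but blue is not meant. What is shaped like the steel_1 but blue is not meant.

How it is judged:
By the outcome, as a careful person would: the job done as asked, in the order asked, and still so for the second after the job is handed in, with the robot touching nothing.
Of clamp_1, clamp_2 only 1 to 1 are there at a start; the rules pass over those that are not, and their reading is None.
Of brass_1, brass_2, brass_3 only 1 to 2 are there at a start; the rules pass over those that are not, and their reading is None.
Of steel_1, steel_2, steel_3 only 2 to 3 are there at a start; the rules pass over those that are not, and their reading is None.
At some moment in a run one of steel_1, steel_2, steel_3 may be knocked a few centimetres aside while the robot is not near it.
It also fails if it takes over 210 s, if anything falls off the work surface, if the arm or the gripper's body presses on something with over 40 N, if the wrist force passes 120 N, or if a joint passes its speed limit or range.

## Working session

There is one attempt and no reset: what is moved stays moved. The work goes in short steps, Python scripts to look and compute and a tool call to move; the robot and the scene stay as the last step left them, time stands still between calls to the robot, and variables do not carry over. Pictures are saved under pics/ and viewed, about 12 in all and at most 16, crops included, and the job is handed in when it is done.

Besides the shell and the picture viewer there is one more tool, called by a JSON object that holds its "name" and its "arguments", one argument or row to a line. drive_tool: Moves the arm, as the interface text tells. Its arguments: {"type":"object","properties":{"steps":{"type":"array"},"fingers":{"type":"number"},"newtons":{"type":"number"}},"required":["steps"]}

```bash
ls; mkdir -p pics
cat > h.py <<'E'
import numpy as np, cv2
from cell import ctrl, imaging
def save(img,name,scale=1,box=None):
    if box: c0,r0,c1,r1=box; img=img[r0:r1,c0:c1]
    img=cv2.resize(img,None,fx=scale,fy=scale,interpolation=cv2.INTER_CUBIC)
    cv2.imwrite('pics/'+name,img[:,:,::-1])
def ray(p,cam,z):
    m=imaging.camera_model(cam);E=np.array(m['extrinsics'])
    d=np.array([(p[0]-m['cx'])/m['fx'],-(p[1]-m['cy'])/m['fy'],-1]);d=E[:3,:3]@d;o=E[:3,3]
    return o+d*(z-o[2])/d[2]
def proj(P,cam):
    m=imaging.camera_model(cam);E=np.linalg.inv(np.array(m['extrinsics']))
    q=E[:3,:3]@np.asarray(P,float)+E[:3,3]
    return np.array([m['cx']+m['fx']*q[0]/-q[2],m['cy']-m['fy']*q[1]/-q[2]])
E
python3 - <<'E'
from h import *
np.set_printoptions(precision=2,suppress=True)
for c in('top','scene'):
    im=imaging.capture(c);save(im,c+'0.png',1.25)
    print(c,imaging.camera_model(c))
    for t in('steel_1','brass_1','fixture','knob_1_grip','tray','pocket_1','clamp_1'):
        print(t,[(np.round(d['point'],1).tolist(),round(d['conf'],2)) for d in imaging.place_of(t,c)])
print(ctrl.observe())
E
```

```text
pics
top {'fx': 439.484413076617, 'fy': 439.484413076617, 'cx': 312.62863068971967, 'cy': 238.43191107172518, 'extrinsics': array([[ -0.02,   0.99,  -0.11, 464.71],
       [ -1.  ,  -0.03,  -0.02, -10.15],
       [ -0.02,   0.11,   0.99, 983.86],
       [  0.  ,   0.  ,   0.  ,   1.  ]])}
steel_1 [([137.3, 334.8], 0.73), ([180.6, 296.5], 0.65), ([181.8, 249.2], 0.61), ([352.5, 335.3], 0.35)]
brass_1 [([346.3, 265.9], 0.65), ([140.8, 293.3], 0.43)]
fixture [([307.5, 261.1], 0.59)]
knob_1_grip []
tray [([459.6, 273.3], 0.75)]
pocket_1 [([342.7, 265.6], 0.83), ([280.1, 284.1], 0.83), ([314.2, 274.5], 0.78)]
clamp_1 [([309.9, 259.1], 0.7)]
scene {'fx': 455.89551928897384, 'fy': 455.89551928897384, 'cx': 326.27081971324117, 'cy': 238.1192594606272, 'extrinsics': array([[  -0.47,   -0.6 ,    0.64, 1238.11],
       [   0.88,   -0.32,    0.35,  379.06],
       [  -0.01,    0.73,    0.68,  785.31],
       [   0.  ,    0.  ,    0.  ,    1.  ]])}
steel_1 [([395.9, 313.9], 0.9), ([442.1, 305.3], 0.8), ([506.9, 267.2], 0.73), ([459.9, 274.3], 0.68), ([495.9, 289.2], 0.62)]
brass_1 [([311.8, 227.4], 0.68)]
fixture [([330.1, 254.1], 0.87)]
knob_1_grip [([329.8, 238.3], 0.2)]
tray [([229.6, 207.7], 0.63)]
pocket_1 [([332.2, 233.8], 0.94), ([364.0, 239.2], 0.91), ([313.0, 230.9], 0.56)]
clamp_1 [([331.1, 237.3], 0.63)]
{'time': 0.8, 'joints': array([-1.3 ,  0.35,  1.63,  0.  ,  1.16, -0.  ]), 'joint_velocities': array([-0., -0.,  0.,  0., -0.,  0.]), 'tau': array([  0.  , -59.37, -33.46,   0.07,   0.02,  -0.  ]), 'eef_pos': array([ 169.58, -601.59,  214.6 ]), 'orientation': array([ 0. ,  0.8, -0.6,  0. ]), 'ft_force': array([ 0.81, -0.84,  0.4 ]), 'wrist_torque': array([-0.02,  0.  ,  0.  ]), 'width': 91.69424273519992}
```

View pics/top0.png

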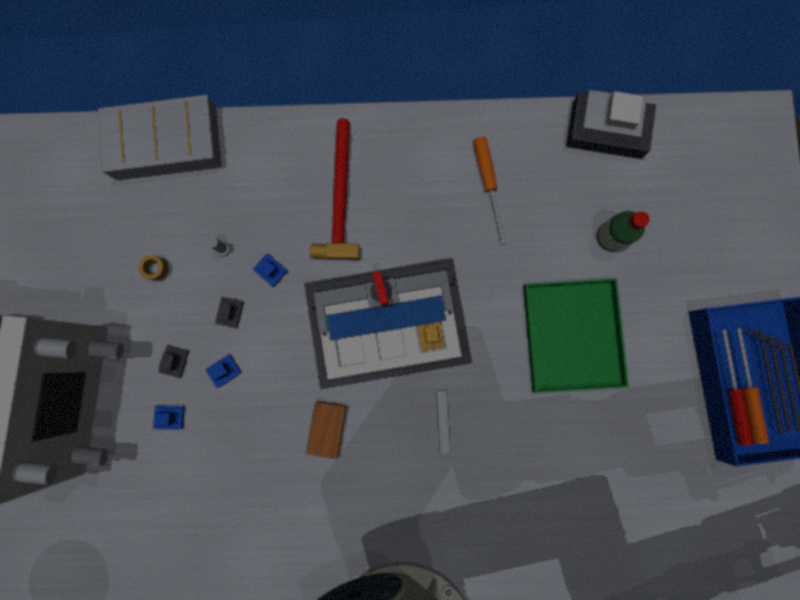

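View pics/scene0.png

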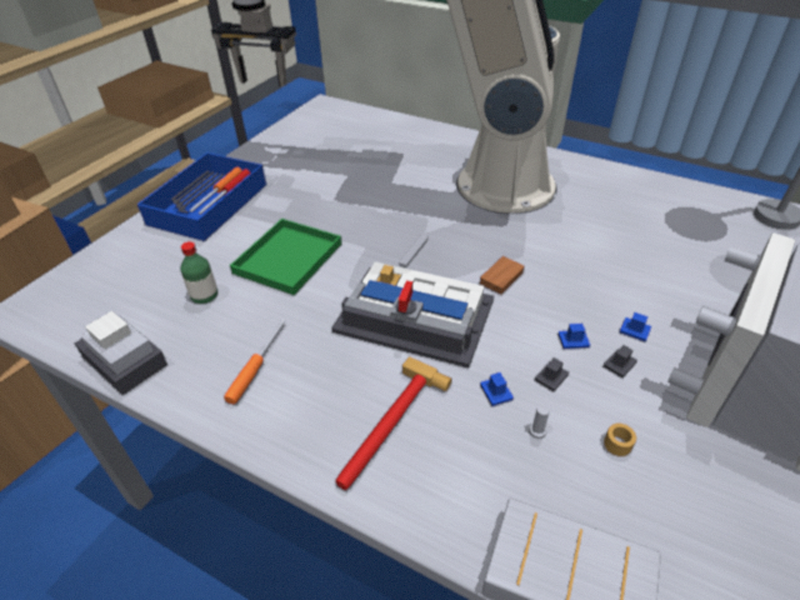

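The top image shows two dark steel inserts at px (183,250) and (138,289). The look-alikes to avoid are three blue ones at (216,215), (178,296) and (134,333). There is one brass insert in the right-hand pocket at (345,268), and two empty pockets. The bystander bush is at (122,213) and the hammer head at (268,201). I'll choose the dark ones, check them in one crop, and fit poses.

```bash
cat >> h.py <<'E'
from scipy.optimize import minimize
def box(cx,cy,z0,lx,ly,h): return [[cx+sx*lx/2,cy+sy*ly/2,z] for sx in(-1,1) for sy in(-1,1) for z in(z0,z0+h)]
INS=[box(0,0,0,50,40,10),box(0,0,10,26,20,28)]
FIX=[box(0,0,0,190,270,15),box(0,0,15,150,230,30)]
def sil(boxes,x,y,a,z,cam,S=4):
    im=np.zeros((480*S,640*S),np.uint8);c,s=np.cos(a),np.sin(a)
    for b in boxes:
        pts=np.array([proj([x+c*p[0]-s*p[1],y+s*p[0]+c*p[1],z+p[2]],cam) for p in b])
        cv2.fillConvexPoly(im,cv2.convexHull(((pts+.5)*S).astype(np.int32)),1)
    return im
def fit(boxes,masks,x0,z=0,S=4):
    M={c:cv2.resize(m.astype(np.uint8),None,fx=S,fy=S,interpolation=cv2.INTER_NEAREST) for c,m in masks.items()}
    def f(v):
        t=0
        for c,m in M.items():
            r=sil(boxes,v[0],v[1],v[2]/30,z,c,S);t+=1-(r&m).sum()/max(1,(r|m).sum())
        return t/len(M)
    best=None
    for a in x0[2]:
        q=np.array([x0[0],x0[1],a*30])
        r=minimize(f,q,method='Nelder-Mead',options=dict(initial_simplex=[q,q+[8,0,0],q+[0,8,0],q+[0,0,8]],xatol=.1,fatol=1e-4,maxfev=150))
        if best is None or r.fun<best.fun: best=r
    return best.x[0],best.x[1],best.x[2]/30,best.fun
def seg(img,cond,near):   # connected component of cond nearest to pixel
    n,l,st,ce=cv2.connectedComponentsWithStats(cond.astype(np.uint8))
    k=1+np.argmin(np.hypot(*(ce[1:]-near).T)+1e3*(st[1:,4]<30));return l==k
E
python3 - <<'E'
from h import *
R=lambda v:np.round(v,2)
for c in('top','scene'):
    im=imaging.capture(c)
    if c=='top': save(im,'st.png',6,(95,190,225,285)); save(im,'fx.png',5,(235,195,385,315))
    for t in('steel_1','brass_1','tray','fixture'):
        for i,d in enumerate(imaging.masks_of(t,c)):
            m=d['mask'];np.save(f'/tmp/{c}_{t}_{i}.npy',m)
            print(c,t,i,R(d['conf']),R(d['point']),m.sum(),'rgb',R(im[m].mean(0)),R(ray(d['point'],c,15)[:2]))
    for t,z in(('pocket_1',35),('brass_1',35),('fixture',0),('tray',0)):
        for d in imaging.place_of(t,c): print(c,t,R(d['conf']),R(ray(d['point'],c,z)[:2]))
E
```

```text
top steel_1 0 0.98 [178.8 298.5] 435 rgb [22.65 45.23 96.71] [449.83 302.41]
top steel_1 1 0.92 [137.7 290.3] 427 rgb [37.09 37.21 41.1 ] [469.85 393.78]
top steel_1 2 0.71 [135.4 335.2] 440 rgb [19.71 42.34 93.38] [372.64 396.7 ]
top steel_1 3 0.69 [184.6 248.6] 382 rgb [38.7  38.84 42.73] [559.64 290.68]
top steel_1 4 0.66 [214.1 214.5] 384 rgb [22.08 45.51 98.99] [634.78 224.93]
top brass_1 0 0.74 [344.6 266.5] 358 rgb [106.54  83.11  41.25] [511.26 -63.61]
top tray 0 0.9 [459.3 267.6] 6747 rgb [24.36 75.96 38.36] [ 502.78 -314.23]
top tray 1 0.46 [138.5 289.7] 457 rgb [38.98 39.17 43.09] [471.13 392.03]
top fixture 0 0.58 [307.9 275.7] 6478 rgb [87.85 87.29 89.4 ] [493.01  17.59]
top pocket_1 0.85 [512.27 -60.84]
top pocket_1 0.56 [487.5   71.86]
top brass_1 0.89 [511.68 -67.5 ]
top fixture 0.97 [532.05  24.12]
top fixture 0.54 [513.95 -65.84]
top tray 0.8 [ 491.39 -319.1 ]
scene steel_1 0 0.81 [510.6 261.3] 372 rgb [ 46.42  76.83 155.69] [379.03 404.91]
scene steel_1 1 0.69 [461.1 269.1] 374 rgb [ 43.99  74.25 152.16] [457.38 309.41]
scene steel_1 2 0.68 [396.  312.9] 407 rgb [ 
[... 156 characters left out ...]
gb [76.02 76.01 83.17] [568.67 297.62]
scene steel_1 5 0.45 [227.9 204.1] 3152 rgb [ 52.71 122.27  70.67] [ 512.97 -314.99]
scene steel_1 6 0.37 [198.  300.5] 558 rgb [195.28 116.35  72.95] [ 813.37 -168.62]
scene brass_1 0 0.75 [312.4 223.9] 226 rgb [153.3  128.62  91.66] [478.07 -72.38]
scene tray 0 0.87 [229.2 205.8] 3280 rgb [ 55.45 123.19  73.24] [ 517.27 -307.41]
scene fixture 0 0.81 [338.8 262.3] 4608 rgb [111.02 111.26 115.99] [568.89  49.73]
scene pocket_1 0.77 [512.37 -57.59]
scene pocket_1 0.59 [484.06  85.87]
scene brass_1 0.75 [511.73 -53.97]
scene fixture 0.85 [532.11   7.06]
scene fixture 0.55 [445.19  60.82]
scene fixture 0.38 [472.37 -13.06]
scene tray 0.65 [ 515.57 -313.53]
```

View pics/fx.png

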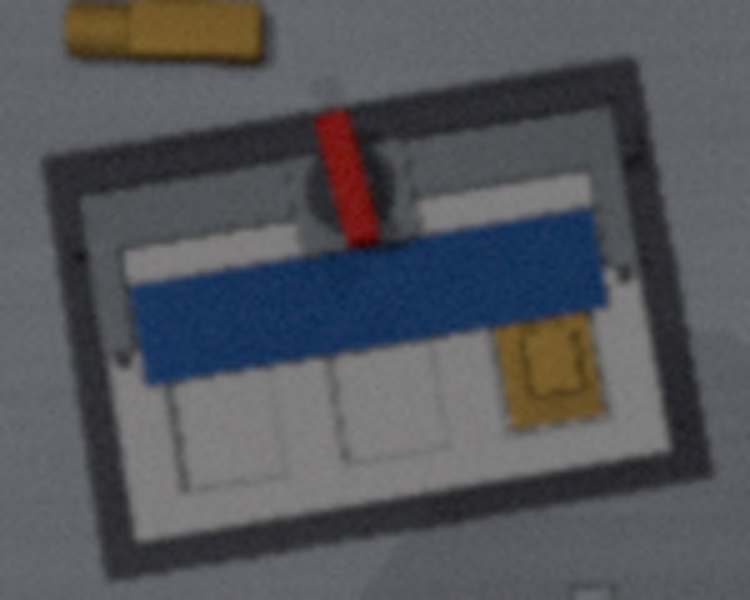

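View pics/st.png

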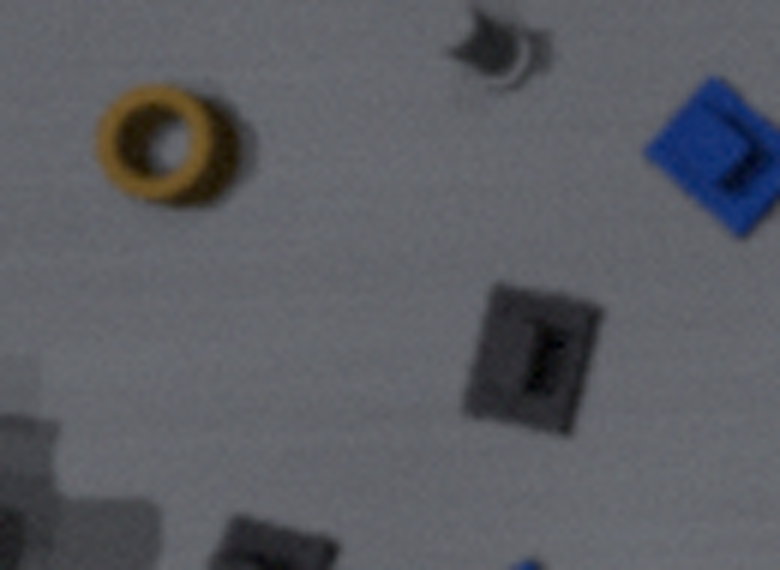

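The crops confirm it. The two dark steel inserts are real, and the brass insert sits in the right pocket, lapped by the blue keeper. The red bar runs about 12° off vertical, centred at crop (348,178).

Run:
```python
from h import *
from scipy.optimize import least_squares
R=lambda v:np.round(v,3)
cv=lambda u:(np.array(u)+.5)/5-.5+[235,195]
obs=[((45,158),(95,135,15)),((632,60),(95,-135,15)),((710,475),(-95,-135,15)),((112,578),(-95,135,15)),((135,540),(-75,115,45)),((668,452),(-75,-115,45))]
def f(v):
    c,s=np.cos(v[2]),np.sin(v[2]);r=[]
    for u,p in obs: r+=list(proj([v[0]+c*p[0]-s*p[1],v[1]+s*p[0]+c*p[1],p[2]],'top')-cv(u))
    return r
r=least_squares(f,[535,15,0.15]);print('fix top corners',R(r.x),'res',R(r.fun))
m=np.load('/tmp/top_fixture_0.npy');
im=imaging.capture('scene');np.save('/tmp/sc.npy',im);tp=imaging.capture('top');np.save('/tmp/tp.npy',tp)
a,b=ray(cv((333,112)),'top',112),ray(cv((363,243)),'top',112);print('knob',R((a+b)/2),R(np.degrees(np.arctan2(*(a-b)[:2][::-1]))),R(np.linalg.norm(a-b)))
# scene corners check: print projections
v=r.x;c,s=np.cos(v[2]),np.sin(v[2])
dr=im.copy()
dr=cv2.resize(im[190:310,255:415],None,fx=5,fy=5,interpolation=cv2.INTER_CUBIC)
for p in [(95,135,15),(95,-135,15),(-95,-135,15),(-95,135,15),(-75,115,45),(-75,-115,45),(75,115,45),(75,-115,45),(-47+0,0,0)]:
    q=proj([v[0]+c*p[0]-s*p[1],v[1]+s*p[0]+c*p[1],p[2]],'scene');q=((q-[255,190]+.5)*5-.5).astype(int);cv2.circle(dr,tuple(int(x) for x in q),3,(0,255,0),1)
save(dr,'fxs.png')
# steels
for x0,pt,ps in(((560,291),(184,250),(441,301)),((470,394),(138,290),(498,286))):
    M={}
    for cam,I,p,t in(('top',tp,pt,48),('scene',im,ps,105)):
        h=I.astype(int);cond=(h.max(2)<(62 if cam=='top' else 115))
        k=[np.load(f'/tmp/{cam}_steel_1_{i}.npy') for i in range(5)]
        M[cam]=min(k,key=lambda q:np.hypot(*(np.argwhere(q).mean(0)[::-1]-p)))
    for mm in(M,{'top':M['top']},{'scene':M['scene']}):
        print('steel',R(fit(INS,mm,(*x0,(0,.8,1.57,2.3)))))
bm={'top':np.load('/tmp/top_tray_0.npy'),'scene':np.load('/tmp/scene_tray_0.npy')}
print('tray',R(fit([box(0,0,0,190,160,25)],bm,(505,-315,(0,.2,-.2)))))
```

```text
fix top corners [5.30924e+02 1.33130e+01 1.44000e-01] res [-0.791  0.433  1.041 -0.164  1.005  1.344 -1.325  1.411 -0.135 -1.239
  0.198 -1.763]
knob [581.421  20.232 112.   ] 11.576 54.306Traceback (most recent call last):
  File "<stdin>", line 29, in <module>
  File "h.py", line 35, in fit
    r=minimize(f,q,method='Nelder-Mead',options=dict(initial_simplex=[q,q+[8,0,0],q+[0,8,0],q+[0,0,8]],xatol=.1,fatol=1e-4,maxfev=150))
    res = _minimize_neldermead(fun, x0, args, callback, bounds=bounds,
                               **options)
    fsim[j] = func(sim[j])
              ~~~~^^^^^^^^
    fx = function(np.copy(x), *(wrapper_args + args))
  File "h.py", line 30, in f
    r=sil(boxes,v[0],v[1],v[2]/30,z,c,S);t+=1-(r&m).sum()/max(1,(r|m).sum())
  File "h.py", line 22, in sil
    pts=np.array([proj([x+c*p[0]-s*p[1],y+s*p[0]+c*p[1],z+p[2]],cam) for p in b])
                  ~~~~^^^^^^^^^^^^^^^^^^^^^^^^^^^^^^^^^^^^^^^^^^^^^^
  File "h.py", line 12, in proj
    m=imaging.camera_model(cam);E=np.linalg.inv(np.array(m['extrinsics']))
ValueError: time passes only in moves, steps and waits
```

View pics/fxs.png

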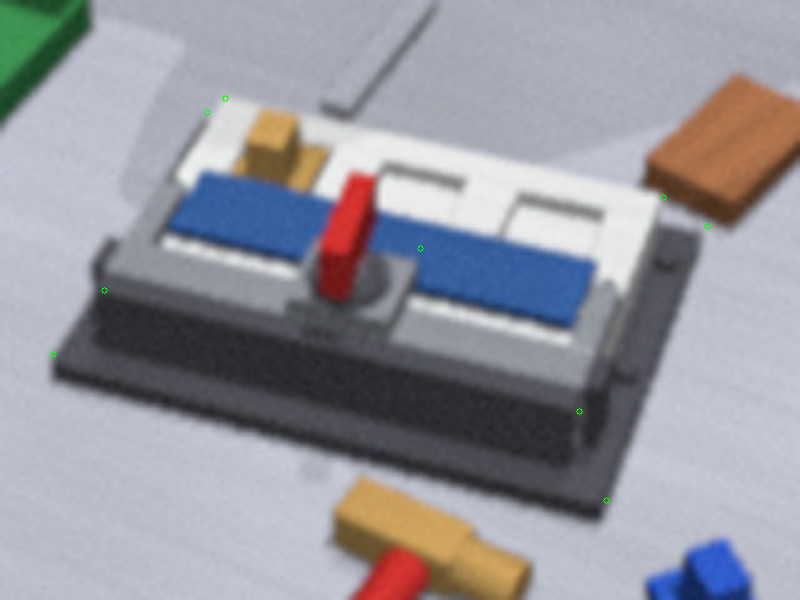

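```bash
python3 - <<'E'
import pickle
from cell import imaging
pickle.dump({c:imaging.camera_model(c) for c in('top','scene')},open('cams.pkl','wb'))
E
sed -i 's/imaging.camera_model(cam)/CAM[cam]/' h.py; sed -i '2a import pickle\nCAM=pickle.load(open("cams.pkl","rb"))' h.py
cat > est.py <<'E'
from h import *
from scipy.optimize import least_squares
R=lambda v:np.round(v,3)
T=lambda u:(np.array(u)+.5)/5-.5+[235,195]
S=lambda u:(np.array(u)+.5)/5-.5+[255,190]
obs=[('top',T(u),p) for u,p in [((45,158),(95,135,15)),((632,60),(95,-135,15)),((710,475),(-95,-135,15)),((112,578),(-95,135,15)),((135,540),(-75,115,45)),((668,452),(-75,-115,45))]]
obs+=[('scene',S(u),p) for u,p in [((53,360),(95,-135,15)),((603,507),(95,135,15)),((700,230),(-95,135,15)),((662,195),(-75,115,45)),((222,97),(-75,-115,45))]]
def f(v):
    c,s=np.cos(v[2]),np.sin(v[2]);r=[]
    for k,u,p in obs: r+=list(proj([v[0]+c*p[0]-s*p[1],v[1]+s*p[0]+c*p[1],p[2]],k)-u)
    return r
r=least_squares(f,[535,15,0.15]);v=r.x;print('fix',R(v),'res',R(r.fun))
v=least_squares(lambda v:f(v)[12:],v).x;print('scene only',R(v))
v=r.x;c,s=np.cos(v[2]),np.sin(v[2])
print('knob pred',v[0]+c*55,v[1]+s*55)
print('scene knob', R((ray(S((347,185)),'scene',112)+ray(S((353,175)),'scene',112))/2))
im=np.load('/tmp/sc.npy');tp=np.load('/tmp/tp.npy')
for x0,pt,ps in(((560,291),(184,250),(441,301)),((470,394),(138,290),(498,286))):
    M={}
    for cam,p in(('top',pt),('scene',ps)):
        k=[np.load(f'/tmp/{cam}_steel_1_{i}.npy') for i in range(5)]
        M[cam]=min(k,key=lambda q:np.hypot(*(np.argwhere(q).mean(0)[::-1]-p)))
    for mm in(M,{'top':M['top']},{'scene':M['scene']}):
        print('steel',R(fit(INS,mm,(*x0,(0,.8,1.57,2.3)))))
bm={'top':np.load('/tmp/top_tray_0.npy'),'scene':np.load('/tmp/scene_tray_0.npy')}
print('tray',R(fit([box(0,0,0,190,160,25)],bm,(505,-315,(0,.2,-.2)))))
E
python3 est.py
```

```text
fix [5.3159e+02 1.2925e+01 1.4400e-01] res [-0.627  0.148  1.192 -0.473  1.177  1.018 -1.139  1.11   0.053 -1.55
  0.374 -2.095 -0.252 -0.957  0.507 -1.237  1.224 -0.621  0.045  0.686
  0.519  0.434]
scene only [5.33232e+02 1.26770e+01 1.46000e-01]
knob pred 586.0223444127241 20.803805554027555
scene knob [566.168  11.486 112.   ]
steel [5.59029e+02 2.96762e+02 2.91700e+00 1.16000e-01]
steel [ 5.58403e+02  2.96681e+02 -2.27000e-01  1.18000e-01]
steel [ 5.60621e+02  2.96123e+02 -2.12000e-01  8.10000e-02]
steel [4.74001e+02 3.96260e+02 2.88900e+00 1.08000e-01]
steel [4.73390e+02 3.96016e+02 2.84300e+00 9.00000e-02]
steel [ 4.76426e+02  3.95255e+02 -2.29000e-01  1.03000e-01]
tray [ 5.03782e+02 -3.13936e+02  3.60000e-02  3.00000e-02]
```

```bash
cat > plan.py <<'E'
import numpy as np,sys
from scipy.spatial.transform import Rotation as Ro
from cell import ctrl
def cur():
    o=ctrl.observe();q=np.array(o['orientation']);return o,Ro.from_quat(q[[1,2,3,0]]).as_matrix()
def plan(x,y,z,ang=None):
    """world TCP target, ang = jaw direction deg (mod 180). prints turn first, then shift in turned frame"""
    o,M=cur();p=np.array(o['eef_pos']);psi=np.degrees(np.arctan2(M[1,0],M[0,0]));t=0
    if ang is not None: t=-((ang-psi+90)%180-90)     # tool z down: + turn lowers psi
    a=np.radians(psi-t);X=np.array([np.cos(a),np.sin(a),0]);Y=np.array([np.sin(a),-np.cos(a),0])
    d=np.array([x,y,z])-p
    print(f"turn {t:.1f} deg then shift cm {X@d/10:.2f} {Y@d/10:.2f} {-d[2]/10:.2f} | psi {psi:.1f} j6 {np.degrees(o['joints'][5]):.1f} tilt z {np.round(M[:,2],4)} t {o['time']:.1f} pos {np.round(p,1)} w {o['width']:.1f}")
def st():
    o,M=cur();print('t %.1f pos %s psi %.1f j6 %.1f F %s tau %s w %.1f'%(o['time'],np.round(o['eef_pos'],1),np.degrees(np.arctan2(M[1,0],M[0,0])),np.degrees(o['joints'][5]),np.round(o['ft_force'],1),np.round(o['wrist_torque'],2),o['width']))
E
python3 - <<'E'
from h import *; from plan import *
tp=np.load('/tmp/tp.npy').astype(np.float32);b=cv2.GaussianBlur(tp,(3,3),0).max(2)
print('vals base',b[300,270],b[225,250],'bench',b[330,300],b[240,235],b[190,300])
m=seg(tp,b<70,np.array([310,258])).astype(np.uint8)
print(m.sum());h=np.zeros((480,640),np.uint8);c,_=cv2.findContours(m,0,2);h_=cv2.convexHull(np.vstack(c));cv2.fillConvexPoly(h,h_,1)
print(h.sum(), cv2.minAreaRect(h_))
print('base fit',fit([FIX[0]],{'top':h},(531,13,(.14,))))
print('knob scene',ray((np.array((348,210))+.5)/5-.5+[255,190],'scene',112))
red=(tp[...,0]>90)&(tp[...,1]<50); red=seg(tp,red,np.array([304.,230.])).astype(np.uint8)
(cx,cy),wh,an=cv2.minAreaRect(np.argwhere(red)[:,::-1].astype(np.float32));print('red',cx,cy,wh,an,red.sum(),ray((cx,cy),'top',105),ray((cx,cy),'top',112))
ys,xs=np.nonzero(red);print(xs.mean(),ys.mean(),ray((xs.mean(),ys.mean()),'top',109))
sc=np.load('/tmp/sc.npy').astype(int);rs=(sc[...,0]>130)&(sc[...,1]<80);rs=seg(sc,rs,np.array([325.,237.]))
ys,xs=np.nonzero(rs);print('scene red',xs.mean(),ys.mean(),rs.sum(),ray((xs.mean(),ys.mean()),'scene',100))
print('red fit',fit([box(0,0,82,54,14,30)],{'top':red,'scene':rs},(583,20,(.2,))))
print('red fit top',fit([box(0,0,82,54,14,30)],{'top':red},(583,20,(.2,))))
print('red fit sc',fit([box(0,0,82,54,14,30)],{'scene':rs},(583,20,(.2,))))
plan(583,20,220,101.6)
E
```

```text
vals base 123.0 68.0 bench 95.1875 106.8125 108.375
2854
10613 ((309.7184753417969, 258.27978515625), (86.04756927490234, 122.64002227783203), 80.31121826171875)
base fit (np.float64(532.4087929717075), np.float64(12.949166412137924), np.float64(0.14697858322048815), np.float64(0.012364297869843277))
knob scene [584.22785954  20.16710984 112.        ]
red 303.7059020996094 229.82354736328125 (25.70877456665039, 6.3059258460998535) 75.96376037597656 162 [582.85210598  21.44207205 105.        ] [581.91111724  21.19042013 112.        ]
303.77777777777777 229.71604938271605 [582.52847688  21.14926263 109.        ]
scene red 324.0208333333333 233.3125 96 [577.78866782  16.11720155 100.        ]
red fit (np.float64(583.0357122663947), np.float64(21.04281399497722), np.float64(0.25343591282962136), np.float64(0.4072117144600366))
red fit top (np.float64(581.8145329423003), np.float64(21.122522968996872), np.float64(0.19935596706076641), np.float64(0.21100917431192656))
red fit sc (np.float64(580.7811951759606), np.float64(18.28914719197722), np.float64(0.30711448165665356), np.float64(0.5605973578403216))
turn 4.1 deg then shift cm -52.57 -52.99 -0.54 | psi -74.3 j6 -0.1 tilt z [ 0.  0. -1.] t 1.8 pos [ 169.6 -601.5  214.6] w 91.6
```

{"name": "drive_tool", "arguments": {
  "steps": [
    [[0, 0, 0, 4.1], [-3.5, -3.53, 0, 0], [-3.5, -3.53, 0, 0], [-3.5, -3.53, 0, 0], [-3.5, -3.53, 0, 0], [-3.5, -3.53, 0, 0], [-3.5, -3.53, 0, 0], [-3.5, -3.53, 0, 0], [-3.5, -3.53, 0, 0], [-3.5, -3.53, 0, 0]]
  ],
  "fingers": 5
}}

```text
time: 2.8
eef_pos: [418.0, -227.2, 214.9]
orientation: [-0.0, 0.775, -0.632, 0.0]
ft_force: [0.4, -0.3, 0.5]
width: 49.6
```

{"name": "drive_tool", "arguments": {
  "steps": [
    [[-3.5, -3.53, 0, -8.5], [0, 0, 0, -8.5], [0, 0, 0, -8.5], [0, 0, 0, -8.5], [0, 0, 0, -8.5], [0, 0, 0, -8.5], [0, 0, 0, -8.5], [0, 0, 0, -8.5], [0, 0, 0, -8.5], [0, 0, 0, -8.5]]
  ]
}}

```text
time: 3.8
eef_pos: [444.7, -187.5, 214.7]
orientation: [0.0, 0.998, 0.061, 0.0]
ft_force: [-0.4, -0.2, -0.0]
width: 50.1
```

{"name": "drive_tool", "arguments": {
  "steps": [
    [[0, 0, 0, -8.5], [0, 0, 0, -8.5], [0, 0, 0, -8.5], [0, 0, 0, -8.5], [0, 0, 0, -8.5], [0, 0, 0, -8.5], [0, 0, 0, -8.5], [0, 0, 0, -8.5], [0, 0, 0, -8.5], [0, 0, 0, -8.5]]
  ]
}}

```text
time: 4.8
eef_pos: [444.7, -187.5, 214.7]
orientation: [0.0, 0.695, 0.719, 0.0]
ft_force: [0.1, -0.4, -0.1]
width: 50.2
```

```bash
python3 -c "
from plan import *
plan(585,21,150,102)"
```

```text
turn -10.0 deg then shift cm 17.48 18.06 6.47 | psi 92.0 j6 -115.0 tilt z [ 2.e-04 -1.e-04 -1.e+00] t 4.8 pos [ 444.7 -187.5  214.7] w 50.2
```

{"name": "drive_tool", "arguments": {
  "steps": [
    [[0, 0, 0, -5], [0, 0, 0, -5], [3.5, 3.6, 0, 0], [3.5, 3.6, 0, 0], [3.5, 3.6, 0, 0], [3.5, 3.6, 1, 0], [3.48, 3.66, 2, 0], [0, 0, 3.5, 0], [0, 0, 0, 0]]
  ]
}}

```text
time: 5.7
eef_pos: [580.4, 16.5, 147.5]
orientation: [-0.003, 0.631, 0.776, -0.002]
ft_force: [-1.3, -0.6, -0.0]
width: 49.8
```

```bash
python3 -c "
from plan import *
plan(585,21,85,102);st()
from h import *
im=imaging.capture('scene');save(im,'k1.png',4,(240,150,400,290))"
```

```text
turn -0.2 deg then shift cm 0.34 0.54 6.25 | psi 101.8 j6 -100.3 tilt z [-7.1e-03 -2.0e-04 -1.0e+00] t 5.7 pos [580.4  16.5 147.5] w 49.8
t 5.7 pos [580.4  16.5 147.5] psi 101.8 j6 -100.3 F [-1.3 -0.6 -0. ] tau [ 0.09 -0.09  0.04] w 49.8
```

View pics/k1.png

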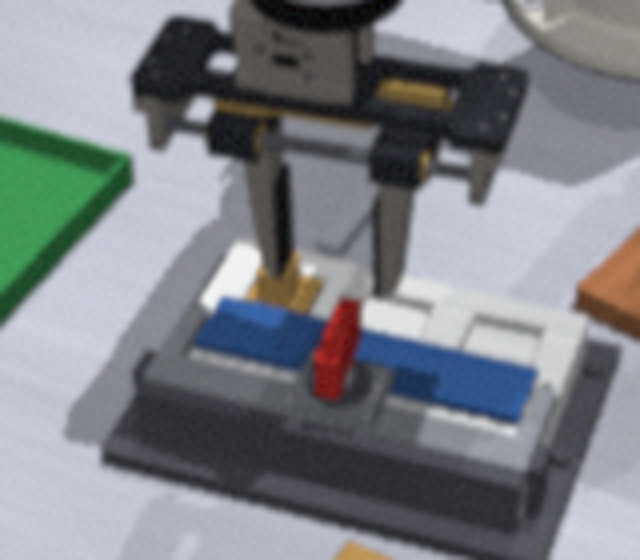

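{"name": "drive_tool", "arguments": {
  "steps": [
    [[0.1, 0.2, 0, 0], [0, 0, 0, 0]]
  ]
}}

```text
time: 5.95
eef_pos: [585.7, 16.1, 153.3]
orientation: [0.001, 0.632, 0.775, 0.001]
ft_force: [-0.5, 0.2, 0.5]
width: 50.0
```

```bash
python3 -c "
from plan import *
plan(585,21,85,102);st()
from h import *
print(proj([580.4,16.5,147.5],'scene'), proj([585,21,112],'scene'))
im=imaging.capture('top');save(im,'k2.png',6,(255,190,365,290))"
```

```text
turn -0.4 deg then shift cm 0.50 0.04 6.83 | psi 101.6 j6 -100.2 tilt z [ 2.6e-03  1.0e-04 -1.0e+00] t 6.0 pos [585.7  16.1 153.3] w 50.0
t 6.0 pos [585.7  16.1 153.3] psi 101.6 j6 -100.2 F [-0.5  0.2  0.5] tau [ 0.05 -0.12 -0.02] w 50.0
[323.37716989 217.81434204] [324.36728475 231.92570665]
```

View pics/k2.png

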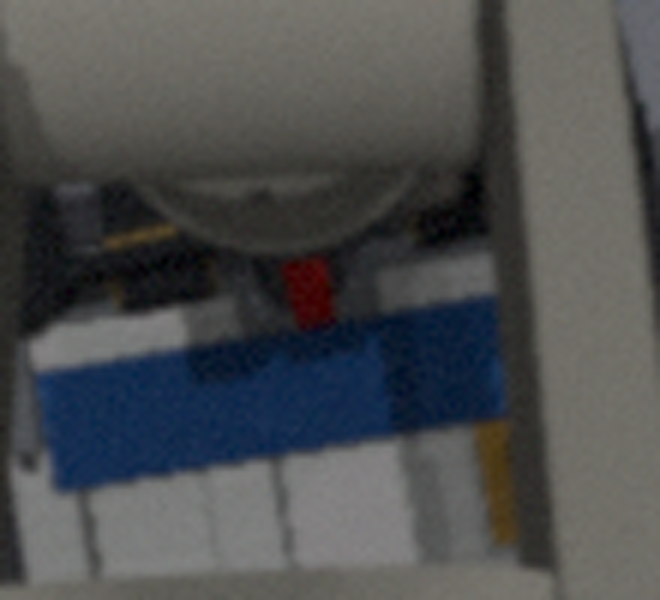

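The top view is mostly hidden by the arm. I'll go down onto the bar and feel it.

{"name": "drive_tool", "arguments": {
  "steps": [
    [[0.5, 0.05, 3, 0], [0, 0, 2, 0], [0, 0, 1.0, 0], [0, 0, 0.8, 0], [0, 0, 0, 0], [0, 0, 0, 0]]
  ]
}}

```text
time: 6.6
eef_pos: [584.8, 21.6, 84.2]
orientation: [0.0, 0.632, 0.775, 0.0]
ft_force: [-0.4, -0.8, -0.2]
width: 50.1
```

{"name": "drive_tool", "arguments": {
  "steps": [
    [[0, 0, 0, 0], [0, 0, 0, 0], [0, 0, 0, 0], [0, 0, 0, 0], [0, 0, 0, 0]]
  ],
  "fingers": 0,
  "newtons": 8
}}

```text
time: 7.1
eef_pos: [584.4, 21.1, 83.6]
orientation: [0.001, 0.631, 0.775, -0.0]
ft_force: [-0.4, -1.2, 1.2]
width: 13.9
```

```bash
python3 -c "
from plan import *
st()"
```

```text
t 7.1 pos [584.4  21.1  83.6] psi 101.7 j6 -99.7 F [-0.4 -1.2  1.2] tau [-0.03 -0.05  0.08] w 13.9
```

Centred, with almost no side force. I'll grip harder and try clockwise.

{"name": "drive_tool", "arguments": {
  "steps": [
    [[0, 0, 0, 0], [0, 0, 0, 0], [0, 0, 0, 3], [0, 0, 0, 3], [0, 0, 0, 3], [0, 0, 0, 3], [0, 0, 0, 0]]
  ],
  "newtons": 30
}}

```text
time: 7.8
eef_pos: [584.9, 21.1, 83.6]
orientation: [0.001, 0.709, 0.705, -0.0]
ft_force: [1.3, -5.9, 1.4]
width: 15.6
```

```bash
python3 -c "
from plan import *
st()"
```

```text
t 7.8 pos [584.9  21.1  83.6] psi 89.7 j6 -87.6 F [ 1.3 -5.9  1.4] tau [-0.86 -0.5   0.86] w 15.6
```

Clockwise is blocked: 0.86 N·m, with the bar twisting in the pads. So it loosens counter-clockwise. I'll regrip for range.

{"name": "drive_tool", "arguments": {
  "steps": [
    [[0, 0, 0, -7], [0, 0, 0, 0], [0, 0, 0, 0], [0, 0, -4, 0], [0, 0, 0, 8.5], [0, 0, 0, 8.5], [0, 0, 0, 8.5], [0, 0, 0, 8.5], [0, 0, 0, 8.5], [0, 0, 0, 8.5]]
  ],
  "fingers": 4
}}

```text
time: 8.8
eef_pos: [584.1, 22.0, 123.3]
orientation: [-0.0, 0.923, 0.384, -0.0]
ft_force: [0.1, -0.4, -0.9]
width: 40.0
```

{"name": "drive_tool", "arguments": {
  "steps": [
    [[0, 0, 0, 8.5], [0, 0, 0, 8.5], [0, 0, 0, 8.5], [0, 0, 0, 8.5], [0, 0, 0, 8.5], [0, 0, 0, 8.5], [0, 0, 0, 8.5], [0, 0, 0, 8.5], [0, 0, 0, 8.5], [0, 0, 0, 8.5]]
  ]
}}

```text
time: 9.8
eef_pos: [584.1, 21.9, 123.3]
orientation: [-0.0, 0.94, -0.341, -0.0]
ft_force: [-0.2, 0.4, -0.1]
width: 39.8
```

{"name": "drive_tool", "arguments": {
  "steps": [
    [[0, 0, 0, 8.5], [0, 0, 0, 8.5], [0, 0, 0, 8.5], [0, 0, 0, 8.5], [0, 0, 0, 8.5], [0, 0, 0, 0.5], [0, 0, 0, 0], [0, 0, 4, 0], [0, 0, 0, 0], [0, 0, 0, 0]]
  ]
}}

```text
time: 10.8
eef_pos: [583.4, 21.7, 83.2]
orientation: [0.001, 0.753, -0.658, -0.001]
ft_force: [1.1, -0.7, 0.3]
width: 39.9
```

{"name": "drive_tool", "arguments": {
  "steps": [
    [[0, 0, 0, 0], [0, 0, 0, 0], [0, 0, 0, 0], [0, 0, 0, 0], [0, 0, 0, 0], [0, 0, 0, 0]]
  ],
  "fingers": 0,
  "newtons": 25
}}

```text
time: 11.4
eef_pos: [585.0, 21.1, 84.4]
orientation: [-0.0, 0.753, -0.658, 0.001]
ft_force: [0.6, -5.0, 5.4]
width: 13.9
```

```bash
python3 -c "
from plan import *
st()"
```

```text
t 11.4 pos [585.   21.1  84.4] psi -82.3 j6 84.3 F [ 0.6 -5.   5.4] tau [-0.88  0.11  0.26] w 13.9
```

{"name": "drive_tool", "arguments": {
  "steps": [
    [[0, 0, 0, -4], [0, 0, 0, -6], [0, 0, 0, -7], [0, 0, 0, -7], [0, 0, 0, -7], [0, 0, 0, -7], [0, 0, 0, -7], [0, 0, 0, 0]]
  ]
}}

```text
time: 12.2
eef_pos: [583.9, 22.7, 84.3]
orientation: [-0.001, 0.948, -0.319, -0.0]
ft_force: [-4.1, 3.6, 9.9]
width: 13.7
```

```bash
python3 -c "
from plan import *
st()"
```

```text
t 12.2 pos [583.9  22.7  84.3] psi -37.1 j6 39.1 F [-4.1  3.6  9.9] tau [0.59 0.72 0.03] w 13.7
```

Turns freely. Continuing.

{"name": "drive_tool", "arguments": {
  "steps": [
    [[0, 0, 0, -7], [0, 0, 0, -7], [0, 0, 0, -7], [0, 0, 0, -7], [0, 0, 0, -7], [0, 0, 0, -7], [0, 0, 0, -7], [0, 0, 0, -7], [0, 0, 0, -7], [0, 0, 0, 0]]
  ]
}}

```text
time: 13.2
eef_pos: [581.3, 23.0, 84.3]
orientation: [-0.001, 0.975, 0.224, -0.003]
ft_force: [-13.9, 5.4, 19.7]
width: 13.9
```

```bash
python3 -c "
from plan import *
st()"
```

```text
t 13.2 pos [581.3  23.   84.3] psi 25.9 j6 -23.9 F [-13.9   5.4  19.7] tau [0.82 2.18 0.06] w 13.9
```

{"name": "drive_tool", "arguments": {
  "steps": [
    [[0, 0, 0, 0], [0, 0, 0, 0], [0, 0, 0, 0]]
  ],
  "fingers": 4
}}

```text
time: 13.5
eef_pos: [584.5, 21.8, 83.4]
orientation: [-0.0, 0.975, 0.222, 0.0]
ft_force: [-0.3, -0.5, 0.1]
width: 35.4
```

```bash
python3 -c "
from plan import *
st()"
```

```text
t 13.5 pos [584.5  21.8  83.4] psi 25.6 j6 -23.7 F [-0.3 -0.5  0.1] tau [-0.06 -0.13  0.02] w 35.4
```

{"name": "drive_tool", "arguments": {
  "steps": [
    [[-0.26, -0.09, 0, 0], [0, 0, 0, 0], [0, 0, 0, 0]]
  ]
}}

```text
time: 13.8
eef_pos: [581.4, 21.4, 83.3]
orientation: [-0.0, 0.975, 0.222, -0.0]
ft_force: [-0.1, -0.6, 0.7]
width: 40.3
```

{"name": "drive_tool", "arguments": {
  "steps": [
    [[0, 0, 0, 0], [0, 0, 0, 0], [0, 0, 0, 0], [0, 0, 0, 0], [0, 0, 0, 0], [0, 0, 0, 0]]
  ],
  "fingers": 0,
  "newtons": 10
}}

```text
time: 14.4
eef_pos: [581.7, 21.5, 83.4]
orientation: [-0.0, 0.975, 0.222, 0.0]
ft_force: [1.7, 1.8, -2.2]
width: 13.9
```

```bash
python3 -c "
from plan import *
st()"
```

```text
t 14.4 pos [581.7  21.5  83.4] psi 25.6 j6 -23.7 F [ 1.7  1.8 -2.2] tau [ 0.14 -0.42  0.05] w 13.9
```

{"name": "drive_tool", "arguments": {
  "steps": [
    [[0, 0, 0, 0], [0, 0, 0, 0], [0, 0, -4, 0], [0, 0, 0, 8.5], [0, 0, 0, 8.5], [0, 0, 0, 8.5], [0, 0, 0, 8.5], [0, 0, 0, 8.5], [0, 0, 0, 8.5], [0, 0, 0, 8.5]]
  ],
  "fingers": 4
}}

```text
time: 15.4
eef_pos: [581.3, 21.4, 123.4]
orientation: [0.0, 0.956, -0.294, -0.0]
ft_force: [0.6, -0.1, -0.4]
width: 40.0
```

{"name": "drive_tool", "arguments": {
  "steps": [
    [[0, 0, 0, 8.5], [0, 0, 0, 8.5], [0, 0, 0, 8.5], [0, 0, 0, 8.5], [0, 0, 0, 8.5], [0, 0, 0, 8.5], [0, 0, 0, 8.5], [0, 0, 0, 8.5], [0, 0, 0, 8.5], [0, 0, 0, 8.5]]
  ]
}}

```text
time: 16.4
eef_pos: [581.2, 21.3, 123.4]
orientation: [-0.0, -0.506, 0.863, 0.0]
ft_force: [0.0, -1.0, 0.1]
width: 39.7
```

{"name": "drive_tool", "arguments": {
  "steps": [
    [[0, 0, 0, 8.5], [0, 0, 0, 8.5], [0, 0, 0, 8.5], [0, 0, 0, 8.5], [0, 0, 0, 1.5], [0, 0, 0, 0], [0, 0, 3.9, 0], [0, 0, 0, 0]]
  ]
}}

```text
time: 17.2
eef_pos: [578.5, 21.3, 81.1]
orientation: [-0.003, -0.223, 0.975, 0.001]
ft_force: [-0.5, 0.1, -0.3]
width: 39.8
```

{"name": "drive_tool", "arguments": {
  "steps": [
    [[0, 0, 0, 0], [0, 0, 0, 0], [0, 0, 0, 0], [0, 0, 0, 0], [0, 0, 0, 0], [0, 0, 0, -4], [0, 0, 0, -7], [0, 0, 0, -7], [0, 0, 0, -7], [0, 0, 0, 0]]
  ],
  "fingers": 0,
  "newtons": 22
}}

```text
time: 18.2
eef_pos: [581.7, 21.1, 85.6]
orientation: [0.0, -0.43, 0.903, -0.0]
ft_force: [-2.4, -2.5, 7.8]
width: 13.5
```

```bash
python3 -c "
from plan import *
st()"
```

```text
t 18.2 pos [581.7  21.1  85.6] psi -129.1 j6 131.1 F [-2.4 -2.5  7.8] tau [-0.27  0.51  0.1 ] w 13.5
```

Good, tau_z is about the drag. On to the stop, then slowly.

{"name": "drive_tool", "arguments": {
  "steps": [
    [[0, 0, 0, -7], [0, 0, 0, -7], [0, 0, 0, -7], [0, 0, 0, -7], [0, 0, 0, -7], [0, 0, 0, -7], [0, 0, 0, -7], [0, 0, 0, -7], [0, 0, 0, -7], [0, 0, 0, -7]]
  ]
}}

```text
time: 19.2
eef_pos: [581.7, 20.4, 85.6]
orientation: [0.0, 0.87, -0.493, 0.001]
ft_force: [-3.2, -6.1, 8.1]
width: 13.9
```

{"name": "drive_tool", "arguments": {
  "steps": [
    [[0, 0, 0, -7], [0, 0, 0, -7], [0, 0, 0, -7], [0, 0, 0, -7], [0, 0, 0, -7], [0, 0, 0, -5], [0, 0, 0, 0]]
  ]
}}

```text
time: 19.9
eef_pos: [582.0, 20.1, 85.6]
orientation: [0.001, 0.986, -0.166, 0.001]
ft_force: [-0.9, -7.0, 5.7]
width: 14.2
```

```bash
python3 -c "
from plan import *
st()"
```

```text
t 19.9 pos [582.   20.1  85.6] psi -19.1 j6 21.1 F [-0.9 -7.   5.7] tau [-1.31  0.31  0.06] w 14.2
```

{"name": "drive_tool", "arguments": {
  "steps": [
    [[0, 0, 0, -5], [0, 0, 0, -4], [0, 0, 0, -3], [0, 0, 0, -3], [0, 0, 0, 0]]
  ]
}}

```text
time: 20.4
eef_pos: [582.1, 20.1, 85.6]
orientation: [0.001, 0.999, -0.037, 0.001]
ft_force: [-1.6, -7.7, 5.6]
width: 14.1
```

```bash
python3 -c "
from plan import *
st()"
```

```text
t 20.4 pos [582.1  20.1  85.6] psi -4.2 j6 6.2 F [-1.6 -7.7  5.6] tau [-1.35  0.18  0.03] w 14.1
```

{"name": "drive_tool", "arguments": {
  "steps": [
    [[0, 0, 0, -3], [0, 0, 0, -3], [0, 0, 0, -3], [0, 0, 0, 0]]
  ]
}}

```text
time: 20.8
eef_pos: [582.3, 20.7, 85.6]
orientation: [0.0, 0.999, 0.041, 0.001]
ft_force: [-1.1, -4.6, 4.2]
width: 16.0
```

```bash
python3 -c "
from plan import *
st()"
```

```text
t 20.8 pos [582.3  20.7  85.6] psi 4.7 j6 -2.7 F [-1.1 -4.6  4.2] tau [-0.84  0.09 -0.67] w 16.0
```

The stop is reached, so it's fully loose. I'll let go, lift, retreat towards the tray side and look.

{"name": "drive_tool", "arguments": {
  "steps": [
    [[0, 0, 0, 0], [0, 0, 0, 0], [0, 0, 0, 0], [0, 0, -4, 0], [0, 0, -5, 0], [0, 5, 0, 0], [0, 5, 0, 0], [0, 5, 0, 0], [0, 5, 0, 0], [0, 4, 0, 0]]
  ],
  "fingers": 5
}}

```text
time: 21.8
eef_pos: [600.8, -220.3, 174.4]
orientation: [0.0, 0.999, 0.04, 0.0]
ft_force: [1.3, 0.1, 0.8]
width: 49.8
```

Run:
```python
from h import *; from plan import *
st()
R=lambda v:np.round(v,2)
sc=imaging.capture('scene');np.save('/tmp/sc2.npy',sc);tp=imaging.capture('top');np.save('/tmp/tp2.npy',tp)
for c in('top','scene'):
    for t,z in(('pocket_1',35),('brass_1',35),('fixture',0),('clamp_1',45),('knob_1_grip',97)):
        for d in imaging.place_of(t,c): print(c,t,R(d['conf']),R(ray(d['point'],c,z)[:2]))
    for t in('brass_1','steel_1'):
        for i,d in enumerate(imaging.masks_of(t,c)):
            np.save(f'/tmp/b_{c}_{t}_{i}.npy',d['mask']);print(c,t,i,R(d['conf']),R(d['point']),d['mask'].sum())
a=cv2.resize(tp[190:310,235:385],None,fx=4,fy=4,interpolation=2);b=cv2.resize(sc[190:310,255:405],None,fx=4,fy=4,interpolation=2)
save(np.vstack([a,b])[:, :],'open.png',0.62*1) if 0 else (save(a,'opt.png',1.25),save(b,'ops.png',1.25))
```

```text
t 21.8 pos [ 600.8 -220.3  174.4] psi 4.6 j6 -24.9 F [1.3 0.1 0.8] tau [-0.08 -0.05  0.04] w 49.8
top pocket_1 0.94 [485.06  77.51]
top pocket_1 0.83 [505.49 -56.33]
top pocket_1 0.81 [494.86  11.36]
top pocket_1 0.38 [ 751.67 -185.52]
top brass_1 0.82 [507.46 -63.92]
top fixture 0.79 [525.73  13.27]
top clamp_1 0.87 [532.18  13.49]
top brass_1 0 0.78 [344.8 264.9] 434
top steel_1 0 0.79 [213.9 215.2] 380
top steel_1 1 0.7 [138.2 290.4] 430
top steel_1 2 0.64 [178.6 249.1] 386
top steel_1 3 0.6 [177.3 295.5] 414
top steel_1 4 0.59 [134.9 337.8] 435
scene pocket_1 0.83 [520.23 -61.38]
scene pocket_1 0.71 [488.6   79.48]
scene pocket_1 0.58 [508.09   6.06]
scene pocket_1 0.44 [560.14  23.69]
scene brass_1 0.65 [521.86 -61.3 ]
scene brass_1 0.65 [498.18 394.62]
scene brass_1 0.21 [ 793.03 -148.63]
scene fixture 0.57 [539.04   9.59]
scene clamp_1 0.97 [538.98   7.78]
scene knob_1_grip 0.53 [551.17 101.62]
scene brass_1 0 0.72 [338.5 262.5] 4580
scene brass_1 1 0.47 [310.8 224.8] 238
scene steel_1 0 0.92 [396.8 311.2] 462
scene steel_1 1 0.82 [460.3 270.6] 427
scene steel_1 2 0.61 [443.2 300.3] 451
scene steel_1 3 0.61 [496.7 286.3] 449
scene steel_1 4 0.6 [513.4 262.7] 394
```

All three pockets are clear of the keeper. Crop centres are left (227,444), middle (387,417), right/brass (547,390), and the knob is at (347,203). I'll fit pose offsets per camera.

Run:
```python
from h import *
R=lambda v:np.round(v,2)
T=lambda u:(np.array(u)+.5)/5-.5+[235,190]
for u,z in(((227,444),45),((387,417),45),((547,390),45),((347,203),112)): print('top',u,R(ray(T(u),'top',z)))
tp=np.load('/tmp/tp2.npy').astype(int);sc=np.load('/tmp/sc2.npy').astype(int)
def br(I,p):
    c=(I[...,0]-I[...,2]>(35 if I is tp else 30))&(I[...,0]<1.6*I[...,1]);return seg(I,c,np.array(p,float))
M={'top':br(tp,(345,266)),'scene':br(sc,(311,225))};print({k:v.sum() for k,v in M.items()})
for mm in(M,{'top':M['top']},{'scene':M['scene']}): print('brass fit',R(fit(INS,mm,(511,-62,(.147,)),z=35)))
fixed={'top':(178.6,249.1),'scene':(443.2,300.3)}
for nm,pp in(('s_a',[(178.6,249.1),(443.2,300.3)]),('s_b',[(138.2,290.4),(496.7,286.3)])):
    M={}
    for (c,I,th),p in zip((('top',tp,66),('scene',sc,115)),pp):
        b=I.max(2);M[c]=seg(I,(b<th)&(I[...,2]-I[...,0]<25),np.array(p))
        ys,xs=np.nonzero(M[c]);print(nm,c,M[c].sum(),R([xs.mean(),ys.mean()]))
    q=ray(pp[0],'top',12)
    for mm in(M,{'top':M['top']},{'scene':M['scene']}): print(nm,R(fit(INS,mm,(q[0],q[1],(0,.8,1.57,2.3)))))
red=(tp[...,0]>80)&(tp[...,1]<60);red=seg(tp,red,np.array([304.,230.]));rs=(sc[...,0]>120)&(sc[...,1]<80);rs=seg(sc,rs,np.array([325.,237.]))
print(red.sum(),rs.sum());K=[box(0,0,82,54,14,30)]
for mm in({'top':red},{'scene':rs}): print('knob',R(fit(K,mm,(583,20,(1.5,)))))
```

```text
top (227, 444) [487.81  76.33  45.  ]
top (387, 417) [497.66   7.87  45.  ]
top (547, 390) [507.5 -60.6  45. ]
top (347, 203) [581.14  20.62 112.  ]
{'top': np.int64(420), 'scene': np.int64(246)}
brass fit [ 5.0851e+02 -6.1670e+01  1.6000e-01  1.9000e-01]
brass fit [ 5.0758e+02 -6.0980e+01  1.4000e-01  8.0000e-02]
brass fit [ 5.0106e+02 -6.4900e+01  2.4000e-01  2.8000e-01]
s_a top 386 [183.55 249.41]
s_a scene 383 [441.11 300.08]
s_a [5.5982e+02 2.9613e+02 2.9100e+00 1.4000e-01]
s_a [ 5.5950e+02  2.9607e+02 -2.7000e-01  1.1000e-01]
s_a [ 5.6090e+02  2.9554e+02 -1.9000e-01  1.6000e-01]
s_b top 426 [138.87 288.69]
s_b scene 373 [496.07 289.41]
s_b [ 4.7368e+02  3.9473e+02 -2.4000e-01  1.3000e-01]
s_b [4.7393e+02 3.9521e+02 2.8900e+00 9.0000e-02]
s_b [4.7520e+02 3.9446e+02 2.9400e+00 1.6000e-01]
183 105
knob [5.8377e+02 2.0670e+01 1.5000e+00 2.4000e-01]
knob [579.37  15.85   1.28   0.68]
```

View pics/ops.png

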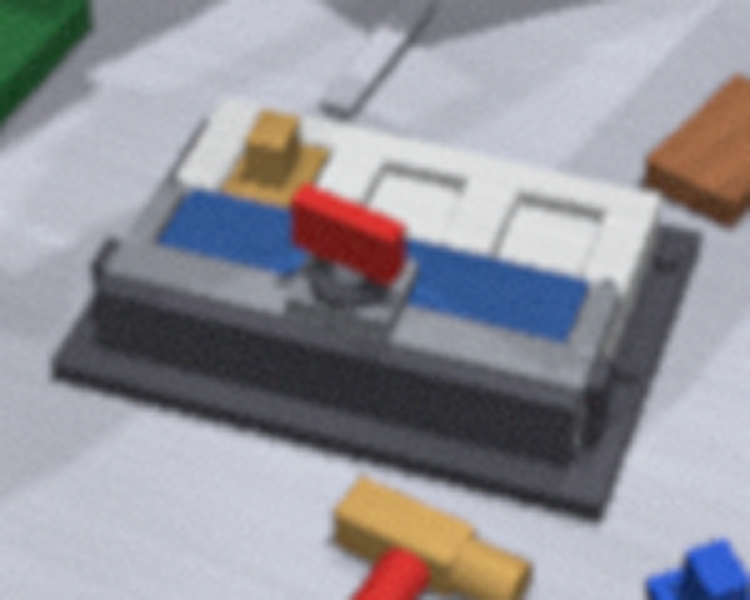

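Robot contact at the knob and the top camera agree to within 1–1.5 mm, putting the pockets at about (498.3,8.6) ± 70 mm along y at 8.3°. Next is the brass.

```bash
python3 -c "
from plan import *
plan(508.3,-60.7,110,-81.7)"
```

```text
turn 86.4 deg then shift cm -16.86 6.91 6.45 | psi 4.7 j6 -24.7 tilt z [ 1.e-04  0.e+00 -1.e+00] t 22.6 pos [ 601.  -217.5  174.5] w 50.0
```

{"name": "drive_tool", "arguments": {
  "steps": [
    [[0, 0, 0, 8.55], [0, 0, 0, 8.55], [0, 0, 0, 8.55], [0, 0, 0, 8.55], [0, 0, 0, 8.55], [0, 0, 0, 8.55], [0, 0, 0, 8.55], [0, 0, 0, 8.55], [0, 0, 0, 8.55], [0, 0, 0, 8.55]]
  ],
  "fingers": 4.4
}}

```text
time: 23.6
eef_pos: [600.9, -217.8, 174.4]
orientation: [-0.0, 0.759, -0.651, -0.0]
ft_force: [1.1, 0.9, -0.6]
width: 44.0
```

{"name": "drive_tool", "arguments": {
  "steps": [
    [[0, 0, 0, 0.9], [-4, 1.7, 0, 0], [-4, 1.7, 0, 0], [-4, 1.7, 0, 0], [-4, 1.7, 0, 0], [-0.86, 0.11, 2, 0], [0, 0, 3, 0], [0, 0, 0, 0], [0, 0, 0, 0]]
  ]
}}

```text
time: 24.5
eef_pos: [508.3, -60.9, 124.6]
orientation: [0.0, 0.757, -0.654, -0.0]
ft_force: [-0.2, 0.2, 0.2]
width: 44.0
```

```bash
python3 -c "
from plan import *
plan(508.3,-60.7,48,-81.7)"
```

```text
turn 0.1 deg then shift cm -0.02 -0.00 7.66 | psi -81.6 j6 74.6 tilt z [-1.e-03  1.e-04 -1.e+00] t 24.5 pos [508.3 -60.9 124.6] w 44.0
```

{"name": "drive_tool", "arguments": {
  "steps": [
    [[0, 0, 3, 0], [0, 0, 2.5, 0], [0, 0, 1.2, 0], [0, 0, 0.9, 0], [0, 0, 0, 0], [0, 0, 0, 0]]
  ]
}}

```text
time: 25.1
eef_pos: [509.1, -61.0, 49.2]
orientation: [-0.0, 0.756, -0.654, 0.0]
ft_force: [-0.2, 0.0, 0.2]
width: 44.2
```

{"name": "drive_tool", "arguments": {
  "steps": [
    [[0, 0, 0, 0], [0, 0, 0, 0], [0, 0, 0, 0], [0, 0, 0, 0], [0, 0, 0, 0], [0, 0, 0, 0]]
  ],
  "fingers": 0,
  "newtons": 6
}}

```text
time: 25.7
eef_pos: [508.7, -60.9, 48.9]
orientation: [-0.0, 0.756, -0.654, 0.0]
ft_force: [-1.3, 0.1, 5.4]
width: 20.2
```

```bash
python3 -c "
from plan import *
st()"
```

```text
t 25.7 pos [508.7 -60.9  48.9] psi -81.7 j6 74.8 F [-1.3  0.1  5.4] tau [-0.07  0.15  0.06] w 20.2
```

Gripped. Before lifting, I'll feel the pocket walls in the jaw direction and across it.

{"name": "drive_tool", "arguments": {
  "steps": [
    [[0, 0, 0, 0], [0, 0, 0, 0], [0.2, 0, -0.1, 0], [0.2, 0, 0, 0], [0, 0, 0, 0]]
  ],
  "newtons": 30
}}

```text
time: 26.2
eef_pos: [508.4, -63.2, 49.4]
orientation: [-0.001, 0.756, -0.655, -0.001]
ft_force: [-1.2, 11.6, 3.2]
width: 19.9
```

{"name": "drive_tool", "arguments": {
  "steps": [
    [[-0.3, 0, 0, 0], [-0.3, 0, 0, 0], [-0.2, 0, 0, 0], [0, 0, 0, 0]]
  ]
}}

```text
time: 26.6
eef_pos: [507.8, -58.9, 49.2]
orientation: [0.001, 0.757, -0.654, 0.001]
ft_force: [-0.5, -13.0, -5.2]
width: 19.9
```

{"name": "drive_tool", "arguments": {
  "steps": [
    [[0.4, 0, 0, 0], [0, 0.2, 0, 0], [0, 0.2, 0, 0], [0, 0, 0, 0]]
  ]
}}

```text
time: 27.0
eef_pos: [506.7, -61.4, 49.9]
orientation: [-0.002, 0.756, -0.655, 0.002]
ft_force: [6.2, 0.3, -6.4]
width: 19.7
```

{"name": "drive_tool", "arguments": {
  "steps": [
    [[0, -0.3, 0, 0], [0, -0.3, 0, 0], [0, -0.2, 0, 0], [0, 0, 0, 0]]
  ]
}}

```text
time: 27.4
eef_pos: [510.8, -60.1, 49.0]
orientation: [0.001, 0.756, -0.654, -0.001]
ft_force: [-4.8, -0.6, -0.8]
width: 19.5
```

{"name": "drive_tool", "arguments": {
  "steps": [
    [[0, 0.35, 0, 0], [0, 0, -1, 0], [0, 0, -2.5, 0], [0, 0, -3.5, 0], [0, 0, 0, 0]]
  ]
}}

```text
time: 27.9
eef_pos: [512.2, -61.1, 123.9]
orientation: [-0.002, 0.756, -0.654, 0.003]
ft_force: [1.7, 0.3, -2.6]
width: 20.1
```

```bash
python3 -c "
from plan import *
st();plan(504,-314,60,-88)"
```

```text
t 27.9 pos [512.2 -61.1 123.9] psi -81.8 j6 74.8 F [ 1.7  0.3 -2.6] tau [-0.01 -0.05  0.02] w 20.1
turn 6.2 deg then shift cm 25.24 1.70 6.39 | psi -81.8 j6 74.8 tilt z [ 8.e-03 -8.e-04 -1.e+00] t 27.9 pos [512.2 -61.1 123.9] w 20.1
```

{"name": "drive_tool", "arguments": {
  "steps": [
    [[4.5, 0, 0, 6.2], [4.5, 0.4, 0, 0], [4.5, 0.4, 0, 0], [4.5, 0.4, 0, 0], [4.5, 0.3, 0, 0], [2.5, 0.2, 2, 0], [0, 0, 4, 0], [0, 0, 0, 0], [0, 0, 0, 0]]
  ]
}}

```text
time: 28.8
eef_pos: [504.8, -310.0, 58.9]
orientation: [0.0, 0.72, -0.694, -0.001]
ft_force: [-0.9, -0.9, -2.4]
width: 19.6
```

```bash
python3 -c "
from plan import *
st();plan(504,-314,19,-88)
from h import *
im=imaging.capture('scene');save(im,'tr.png',4,(150,130,310,260))"
```

```text
t 28.8 pos [ 504.8 -310.    58.9] psi -88.0 j6 56.2 F [-0.9 -0.9 -2.4] tau [-0.02  0.01 -0.04] w 19.6
turn 0.0 deg then shift cm 0.39 0.09 3.99 | psi -88.0 j6 56.2 tilt z [-0.0022  0.0015 -1.    ] t 28.8 pos [ 504.8 -310.    58.9] w 19.6
```

View pics/tr.png

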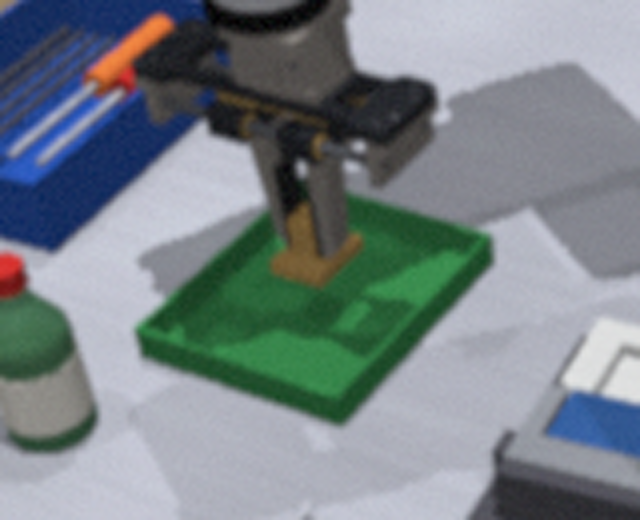

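{"name": "drive_tool", "arguments": {
  "steps": [
    [[0.2, 0, 2, 0], [0, 0, 1.2, 0], [0, 0, 0.4, 0], [0, 0, 0.2, 0], [0, 0, 0.2, 0], [0, 0, 0.1, 0], [0, 0, 0, 0], [0, 0, 0, 0]]
  ]
}}

```text
time: 29.65
eef_pos: [505.9, -312.9, 18.7]
orientation: [-0.0, 0.72, -0.694, 0.0]
ft_force: [-0.2, 0.0, -3.3]
width: 19.9
```

```bash
python3 -c "
from plan import *
st()"
```

```text
t 29.6 pos [ 505.9 -312.9   18.7] psi -88.0 j6 56.1 F [-0.2  0.  -3.3] tau [0.03 0.06 0.03] w 19.9
```

Not touching yet (still −3.3 N of weight), so 2 mm more.

{"name": "drive_tool", "arguments": {
  "steps": [
    [[0, 0, 0.1, 0], [0, 0, 0.1, 0], [0, 0, 0, 0], [0, 0, 0, 0]]
  ]
}}

```text
time: 30.05
eef_pos: [505.9, -313.0, 17.9]
orientation: [-0.0, 0.72, -0.694, 0.0]
ft_force: [-3.2, 2.5, 13.3]
width: 19.8
```

{"name": "drive_tool", "arguments": {
  "steps": [
    [[0, 0, 0, 0], [0, 0, 0, 0], [0, 0, 0, 0], [0, 0, 0, 0], [0, 0, -2, 0], [0, 0, -4, 0], [0, 0, -5, 0], [0, 0, 0, 0]]
  ],
  "fingers": 4.5
}}

```text
time: 30.85
eef_pos: [509.3, -315.0, 132.6]
orientation: [-0.001, 0.72, -0.694, 0.005]
ft_force: [0.5, -1.5, 0.3]
width: 45.1
```

Run:
```python
from plan import *
from h import *
st();plan(559.5,296,140,-14.5);plan(559.5,296,140,-14.5+90)
print(np.load('/tmp/tp2.npy').shape)
tp=imaging.capture('top').astype(int);b=tp.max(2)
for p in((183.5,249.4),(138.9,288.7)):
    m=seg(tp,(b<66)&(tp[...,2]-tp[...,0]<25),np.array(p));ys,xs=np.nonzero(m);print(m.sum(),xs.mean(),ys.mean())
```

```text
t 30.9 pos [ 509.3 -315.   132.6] psi -88.0 j6 56.1 F [ 0.5 -1.5  0.3] tau [-0.03 -0.02 -0.05] w 45.1
turn -73.5 deg then shift cm -10.44 -60.41 -0.74 | psi -88.0 j6 56.1 tilt z [ 0.0085 -0.0053 -0.9999] t 30.9 pos [ 509.3 -315.   132.6] w 45.1
turn 16.5 deg then shift cm -60.41 10.44 -0.74 | psi -88.0 j6 56.1 tilt z [ 0.0085 -0.0053 -0.9999] t 30.9 pos [ 509.3 -315.   132.6] w 45.1
(480, 640, 3)
385 183.5142857142857 249.38181818181818
423 138.77541371158392 288.7115839243499
```

{"name": "drive_tool", "arguments": {
  "steps": [
    [[0, 0, -3, -8.5], [0, 0, -1, -8.5], [0, 0, 0, -8.5], [0, 0, 0, -8.5], [0, 0, 0, -8.5], [0, 0, 0, -8.5], [0, 0, 0, -8.5], [0, 0, 0, -8.5], [0, 0, 0, -6.5], [-0.8, -4.65, 0, 0]]
  ]
}}

```text
time: 31.9
eef_pos: [508.5, -268.5, 164.9]
orientation: [0.001, 0.993, -0.116, -0.0]
ft_force: [0.8, 1.5, -0.3]
width: 45.2
```

{"name": "drive_tool", "arguments": {
  "steps": [
    [[-0.8, -4.65, 0, 0], [-0.8, -4.65, 0, 0], [-0.8, -4.65, 0, 0], [-0.8, -4.65, 0, 0], [-0.8, -4.65, 0, 0], [-0.8, -4.65, 0, 0], [-0.8, -4.65, 0, 0], [-0.8, -4.65, 0, 0], [-0.8, -4.65, 0, 0], [-0.8, -4.65, 0, 0]]
  ]
}}

```text
time: 32.9
eef_pos: [538.2, 206.9, 164.9]
orientation: [0.001, 0.993, -0.117, -0.001]
ft_force: [0.4, -0.2, 0.8]
width: 45.2
```

Run:
```python
from plan import *
st();plan(560,296,80,-13.5)
```

```text
t 32.9 pos [538.2 206.9 164.9] psi -13.4 j6 34.3 F [ 0.4 -0.2  0.8] tau [-0.05 -0.1  -0.  ] w 45.2
turn 0.1 deg then shift cm 0.04 -9.18 8.49 | psi -13.4 j6 34.3 tilt z [-1.9e-03 -8.0e-04 -1.0e+00] t 32.9 pos [538.2 206.9 164.9] w 45.2
```

{"name": "drive_tool", "arguments": {
  "steps": [
    [[0, -4.5, 2, 0], [0, -4.0, 3, 0], [0, 0, 3, 0], [0, 0, 0, 0], [0, 0, 0, 0]]
  ]
}}

```text
time: 33.4
eef_pos: [557.8, 287.0, 85.2]
orientation: [0.001, 0.993, -0.117, -0.001]
ft_force: [0.7, -0.2, 0.1]
width: 44.9
```

Run:
```python
from plan import *
st();plan(560,296,16,-13.5)
from h import *
im=imaging.capture('scene');save(im,'sa.png',4,(370,210,530,345))
```

```text
t 33.4 pos [557.8 287.   85.2] psi -13.5 j6 40.6 F [ 0.7 -0.2  0.1] tau [ 0.01 -0.07  0.05] w 44.9
turn 0.0 deg then shift cm 0.01 -0.93 6.92 | psi -13.5 j6 40.6 tilt z [-0.003  -0.0017 -1.    ] t 33.4 pos [557.8 287.   85.2] w 44.9
```

View pics/sa.png

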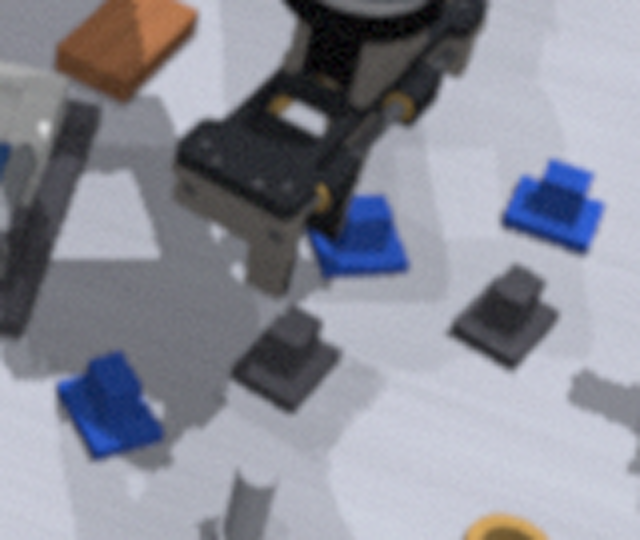

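The dark insert is just in front of the near fingertip in view, and the parallax fits. Descending.

{"name": "drive_tool", "arguments": {
  "steps": [
    [[0, -0.9, 2, 0], [0, 0, 2, 0], [0, 0, 1.5, 0], [0, 0, 1.0, 0], [0, 0, 0.4, 0], [0, 0, 0, 0], [0, 0, 0, 0]]
  ]
}}

```text
time: 34.15
eef_pos: [561.5, 296.7, 18.1]
orientation: [-0.0, 0.993, -0.117, 0.0]
ft_force: [-0.3, 0.1, 0.4]
width: 44.9
```

{"name": "drive_tool", "arguments": {
  "steps": [
    [[0, 0, 0, 0], [0, 0, 0, 0], [0, 0, 0, 0], [0, 0, 0, 0], [0, 0, 0, 0], [0, 0, 0, 0]]
  ],
  "fingers": 0,
  "newtons": 8
}}

```text
time: 34.75
eef_pos: [560.9, 296.7, 17.8]
orientation: [-0.0, 0.993, -0.117, -0.0]
ft_force: [-2.8, 0.4, 6.0]
width: 26.0
```

Run:
```python
from plan import *
st()
```

```text
t 34.8 pos [560.9 296.7  17.8] psi -13.5 j6 41.2 F [-2.8  0.4  6. ] tau [0.02 0.45 0.02] w 26.0
```

26.0 mm is exactly the core length, so it's centred. I'll open, turn 90° in place, and grip across the 20 mm side.

{"name": "drive_tool", "arguments": {
  "steps": [
    [[0, 0, 0, 0], [0, 0, 0, 0], [0, 0, 0, 0], [0, 0, 0, -8], [0, 0, 0, -8], [0, 0, 0, -8], [0, 0, 0, -8], [0, 0, 0, -8], [0, 0, 0, -8], [0, 0, 0, -8]]
  ],
  "fingers": 4.6
}}

```text
time: 35.75
eef_pos: [561.1, 296.5, 17.3]
orientation: [0.0, 0.931, 0.365, 0.0]
ft_force: [-1.5, -0.6, 0.4]
width: 45.8
```

{"name": "drive_tool", "arguments": {
  "steps": [
    [[0, 0, 0, -8], [0, 0, 0, -8], [0, 0, 0, -8], [0, 0, 0, -8], [0, 0, 0, -2], [0, 0, 0.2, 0], [0, 0, 0, 0], [0, 0, 0, 0]]
  ]
}}

```text
time: 36.55
eef_pos: [560.9, 296.5, 15.2]
orientation: [-0.0, 0.785, 0.619, -0.0]
ft_force: [-0.0, 0.5, 0.3]
width: 46.4
```

{"name": "drive_tool", "arguments": {
  "steps": [
    [[0, 0, 0, 0], [0, 0, 0, 0], [0, 0, 0, 0], [0, 0, 0, 0], [0, 0, 0, 0], [0, 0, 0, 0]]
  ],
  "fingers": 0,
  "newtons": 8
}}

```text
time: 37.15
eef_pos: [561.0, 296.6, 15.5]
orientation: [0.0, 0.785, 0.619, -0.0]
ft_force: [0.1, -0.5, 0.4]
width: 20.3
```

{"name": "drive_tool", "arguments": {
  "steps": [
    [[0, 0, 0, 0], [0, 0, 0, 0], [0, 0, 0, 0], [0, 0, -1, 0], [0, 0, -3, 0], [0, 0, -5, 0], [0, 0, 0, 0], [0, 0, 0, 0]]
  ],
  "newtons": 30
}}

```text
time: 37.95
eef_pos: [561.6, 296.9, 106.9]
orientation: [0.0, 0.785, 0.619, 0.001]
ft_force: [-0.5, 0.1, -2.8]
width: 19.6
```

Run:
```python
from plan import *
st();plan(488.4,77.5,85,98.3)
```

```text
t 38.0 pos [561.6 296.9 106.9] psi 76.5 j6 -48.8 F [-0.5  0.1 -2.8] tau [-0.   -0.09 -0.06] w 19.6
turn -21.8 deg then shift cm -20.66 -10.42 2.19 | psi 76.5 j6 -48.8 tilt z [ 0.0023  0.0013 -1.    ] t 38.0 pos [561.6 296.9 106.9] w 19.6
```

{"name": "drive_tool", "arguments": {
  "steps": [
    [[0, 0, 0, -7.3], [0, 0, 0, -7.3], [0, 0, 0, -7.2], [-4.1, -2.1, 0, 0], [-4.1, -2.1, 0, 0], [-4.1, -2.1, 0, 0], [-4.1, -2.1, 0, 0], [-4.2, -2.0, 1, 0], [0, 0, 1, 0], [0, 0, 0, 0]]
  ]
}}

```text
time: 38.95
eef_pos: [485.9, 76.5, 83.4]
orientation: [-0.001, 0.655, 0.756, -0.002]
ft_force: [0.5, 0.7, -2.9]
width: 19.6
```

{"name": "drive_tool", "arguments": {
  "steps": [
    [[0, 0, 0, 0], [0, 0, 0, 0], [0, 0, 0, 0]]
  ]
}}

```text
time: 39.25
eef_pos: [488.5, 78.6, 85.6]
orientation: [0.0, 0.653, 0.757, 0.0]
ft_force: [-0.8, -0.4, -3.0]
width: 20.1
```

Run:
```python
from plan import *
st();plan(488.4,77.5,65,98.3)
```

```text
t 39.2 pos [488.5  78.6  85.6] psi 98.4 j6 -89.5 F [-0.8 -0.4 -3. ] tau [ 0.06 -0.15  0.04] w 20.1
turn 0.1 deg then shift cm -0.11 -0.02 2.06 | psi 98.4 j6 -89.5 tilt z [ 4.e-04  1.e-04 -1.e+00] t 39.2 pos [488.5  78.6  85.6] w 20.1
```

{"name": "drive_tool", "arguments": {
  "steps": [
    [[-0.11, 0, 1.5, 0], [0, 0, 0.6, 0], [0, 0, 0.4, 0], [0, 0, 0.3, 0], [0, 0, 0.3, 0], [0, 0, 0, 0]]
  ]
}}

```text
time: 39.85
eef_pos: [488.1, 76.6, 54.2]
orientation: [-0.0, 0.654, 0.757, -0.0]
ft_force: [0.4, -0.4, -2.5]
width: 19.7
```

{"name": "drive_tool", "arguments": {
  "steps": [
    [[0, 0, 0.2, 0], [0, 0, 0.2, 0], [0, 0, 0, 0]]
  ]
}}

```text
time: 40.15
eef_pos: [488.3, 76.6, 50.4]
orientation: [0.0, 0.654, 0.757, 0.0]
ft_force: [-1.0, 0.7, -3.4]
width: 19.5
```

Run:
```python
from plan import *
st()
```

```text
t 40.1 pos [488.3  76.6  50.4] psi 98.3 j6 -89.6 F [-1.   0.7 -3.4] tau [ 0.05 -0.09  0.05] w 19.5
```

In the pocket with no contact. I'll set it on the floor and release gently.

{"name": "drive_tool", "arguments": {
  "steps": [
    [[0, 0, 0.1, 0], [0, 0, 0.1, 0], [0, 0, 0, 0]]
  ]
}}

```text
time: 40.45
eef_pos: [488.4, 76.6, 50.3]
orientation: [0.0, 0.654, 0.757, 0.0]
ft_force: [-8.5, -1.4, 27.2]
width: 20.0
```

{"name": "drive_tool", "arguments": {
  "steps": [
    [[0, 0, 0, 0], [0, 0, 0, 0], [0, 0, 0, 0], [0, 0, 0, 0], [0, 0, -2, 0], [0, 0, -4, 0], [0, 0, -5, 0], [0, 0, 0, 0]]
  ],
  "fingers": 4.6
}}

```text
time: 41.25
eef_pos: [491.9, 77.1, 164.0]
orientation: [0.003, 0.654, 0.757, 0.003]
ft_force: [0.2, 0.2, -0.4]
width: 45.9
```

Run:
```python
from plan import *
from h import *
st()
tp=imaging.capture('top').astype(int);b=tp.max(2);sc=imaging.capture('scene').astype(int)
M={}
for c,I,p,th in(('top',tp,(138.8,288.7),66),('scene',sc,(496.,289.4),115)):
    M[c]=seg(I,(I.max(2)<th)&(I[...,2]-I[...,0]<25),np.array(p));ys,xs=np.nonzero(M[c]);print(c,M[c].sum(),xs.mean(),ys.mean())
print(fit(INS,M,(474,395,(-.24,))))
plan(474.2,395,160,-14)
save(np.uint8(sc),'p1.png',4,(255,180,415,310))
```

```text
t 41.2 pos [491.9  77.1 164. ] psi 98.3 j6 -89.6 F [ 0.2  0.2 -0.4] tau [ 0.07 -0.13 -0.03] w 45.9
top 429 138.83449883449885 288.7062937062937
scene 374 496.0935828877005 289.3850267379679
(np.float64(473.8443420748155), np.float64(395.0550450966173), np.float64(-0.25352464971490835), np.float64(0.12331115971539452))
turn -67.7 deg then shift cm 9.12 30.53 -0.06 | psi 98.3 j6 -89.6 tilt z [ 2.5e-03  4.0e-04 -1.0e+00] t 41.4 pos [488.9  76.7 159.4] w 45.9
```

{"name": "drive_tool", "arguments": {
  "steps": [
    [[0, 0, 0, -8.5], [0, 0, 0, -8.5], [0, 0, 0, -8.5], [0, 0, 0, -8.5], [0, 0, 0, -8.5], [0, 0, 0, -8.5], [0, 0, 0, -8.5], [0, 0, 0, -8.2], [1.3, 4.3, 0, 0], [1.3, 4.3, 0, 0]]
  ]
}}

```text
time: 42.35
eef_pos: [482.7, 166.1, 156.6]
orientation: [-0.001, 0.123, 0.992, -0.001]
ft_force: [0.6, 0.6, -0.5]
width: 46.1
```

{"name": "drive_tool", "arguments": {
  "steps": [
    [[1.3, 4.3, 0, 0], [1.3, 4.3, 0, 0], [1.3, 4.4, 0, 0], [1.3, 4.4, 0, 0], [1.3, 4.4, 2, 0], [0, 0, 3, 0], [0, 0, 2, 0], [0, 0, 0, 0], [0, 0, 0, 0], [0, 0, 0, 0]]
  ]
}}

```text
time: 43.35
eef_pos: [473.6, 393.5, 89.0]
orientation: [0.0, 0.122, 0.993, 0.0]
ft_force: [0.2, 0.3, 0.7]
width: 46.3
```

Run:
```python
from plan import *
st();plan(475,395.6,17,-14)
```

```text
t 43.4 pos [473.6 393.5  89. ] psi 166.0 j6 -126.4 F [0.2 0.3 0.7] tau [ 0.1  -0.07  0.  ] w 46.3
turn 0.0 deg then shift cm -0.08 0.24 7.20 | psi 166.0 j6 -126.4 tilt z [ 5.e-04  5.e-04 -1.e+00] t 43.4 pos [473.6 393.5  89. ] w 46.3
```

{"name": "drive_tool", "arguments": {
  "steps": [
    [[-0.08, 0.24, 2, 0], [0, 0, 2, 0], [0, 0, 1.6, 0], [0, 0, 1.1, 0], [0, 0, 0.4, 0], [0, 0, 0, 0], [0, 0, 0, 0]]
  ]
}}

```text
time: 44.05
eef_pos: [474.9, 396.0, 18.0]
orientation: [0.0, 0.122, 0.993, 0.0]
ft_force: [-0.1, 0.6, 0.1]
width: 45.9
```

{"name": "drive_tool", "arguments": {
  "steps": [
    [[0, 0, 0, 0], [0, 0, 0, 0], [0, 0, 0, 0], [0, 0, 0, 0], [0, 0, 0, 0], [0, 0, 0, 0]]
  ],
  "fingers": 0,
  "newtons": 8
}}

```text
time: 44.65
eef_pos: [474.6, 395.8, 17.9]
orientation: [0.0, 0.122, 0.993, 0.0]
ft_force: [-1.8, -0.1, 6.1]
width: 26.1
```

Run:
```python
from plan import *
st()
```

```text
t 44.6 pos [474.6 395.8  17.9] psi 166.0 j6 -126.4 F [-1.8 -0.1  6.1] tau [ 0.06  0.34 -0.01] w 26.1
```

Centred. I'll open, turn +90° and grip.

{"name": "drive_tool", "arguments": {
  "steps": [
    [[0, 0, 0, 0], [0, 0, 0, 0], [0, 0, 0, 0], [0, 0, 0, 8], [0, 0, 0, 8], [0, 0, 0, 8], [0, 0, 0, 8], [0, 0, 0, 8], [0, 0, 0, 8], [0, 0, 0, 8]]
  ],
  "fingers": 4.6
}}

```text
time: 45.65
eef_pos: [474.5, 395.6, 17.3]
orientation: [0.0, 0.576, 0.818, -0.0]
ft_force: [-0.4, -0.6, -0.7]
width: 45.6
```

{"name": "drive_tool", "arguments": {
  "steps": [
    [[0, 0, 0, 8], [0, 0, 0, 8], [0, 0, 0, 8], [0, 0, 0, 8], [0, 0, 0, 2], [0, 0, 0.2, 0], [0, 0, 0, 0], [0, 0, 0, 0]]
  ]
}}

```text
time: 46.45
eef_pos: [474.5, 395.6, 15.3]
orientation: [0.0, 0.787, 0.616, -0.0]
ft_force: [-0.6, 0.5, 0.6]
width: 45.6
```

{"name": "drive_tool", "arguments": {
  "steps": [
    [[0, 0, 0, 0], [0, 0, 0, 0], [0, 0, 0, 0], [0, 0, 0, 0], [0, 0, 0, 0], [0, 0, 0, 0]]
  ],
  "fingers": 0,
  "newtons": 8
}}

```text
time: 47.05
eef_pos: [474.5, 395.6, 15.4]
orientation: [-0.0, 0.788, 0.616, -0.0]
ft_force: [-0.2, 0.4, 0.7]
width: 19.9
```

{"name": "drive_tool", "arguments": {
  "steps": [
    [[0, 0, 0, 0], [0, 0, 0, 0], [0, 0, 0, 0], [0, 0, -1, 0], [0, 0, -3, 0], [0, 0, -5, 0], [0, 0, 0, 0], [0, 0, 0, 0]]
  ],
  "newtons": 30
}}

```text
time: 47.85
eef_pos: [475.1, 396.1, 106.9]
orientation: [-0.0, 0.788, 0.616, 0.001]
ft_force: [-1.0, 0.6, -2.8]
width: 19.8
```

Run:
```python
from plan import *
st();plan(498.4,8.3,85,98.3)
```

```text
t 47.9 pos [475.1 396.1 106.9] psi 76.0 j6 -36.4 F [-1.   0.6 -2.8] tau [ 0.06 -0.13  0.03] w 19.8
turn -22.3 deg then shift cm -38.71 -3.29 2.19 | psi 76.0 j6 -36.4 tilt z [ 0.002   0.0017 -1.    ] t 47.9 pos [475.1 396.1 106.9] w 19.8
```

{"name": "drive_tool", "arguments": {
  "steps": [
    [[0, 0, 0, -7.5], [0, 0, 0, -7.5], [0, 0, 0, -7.3], [-4.3, -0.37, 0, 0], [-4.3, -0.37, 0, 0], [-4.3, -0.37, 0, 0], [-4.3, -0.37, 0, 0], [-4.3, -0.37, 0, 0], [-4.3, -0.37, 0, 0], [-4.3, -0.37, 0, 0]]
  ]
}}

```text
time: 48.85
eef_pos: [491.0, 92.2, 104.0]
orientation: [-0.001, 0.654, 0.757, -0.001]
ft_force: [0.2, -0.6, -2.7]
width: 19.6
```

{"name": "drive_tool", "arguments": {
  "steps": [
    [[-4.3, -0.37, 0, 0], [-4.31, -0.33, 0, 0], [0, 0, 2, 0], [0, 0, 0, 0], [0, 0, 0, 0], [0, 0, 0, 0]]
  ]
}}

```text
time: 49.45
eef_pos: [497.9, 8.7, 85.4]
orientation: [-0.0, 0.653, 0.757, -0.0]
ft_force: [0.3, 0.2, -2.2]
width: 19.7
```

Run:
```python
from plan import *
st();plan(498.4,8.0,65,98.3)
```

```text
t 49.5 pos [497.9   8.7  85.4] psi 98.4 j6 -97.6 F [ 0.3  0.2 -2.2] tau [ 0.08 -0.14  0.01] w 19.7
turn 0.1 deg then shift cm -0.07 0.04 2.04 | psi 98.4 j6 -97.6 tilt z [-7.e-04  1.e-04 -1.e+00] t 49.5 pos [497.9   8.7  85.4] w 19.7
```

{"name": "drive_tool", "arguments": {
  "steps": [
    [[-0.04, 0, 1.5, 0], [0, 0, 0.6, 0], [0, 0, 0.4, 0], [0, 0, 0.3, 0], [0, 0, 0.3, 0], [0, 0, 0, 0]]
  ]
}}

```text
time: 50.05
eef_pos: [498.1, 7.6, 54.3]
orientation: [-0.0, 0.654, 0.757, -0.0]
ft_force: [0.2, -0.9, -2.2]
width: 20.0
```

{"name": "drive_tool", "arguments": {
  "steps": [
    [[0, 0, 0.2, 0], [0, 0, 0.2, 0], [0, 0, 0.1, 0], [0, 0, 0, 0]]
  ]
}}

```text
time: 50.45
eef_pos: [498.5, 7.5, 50.4]
orientation: [0.0, 0.654, 0.757, 0.0]
ft_force: [-4.1, 1.1, 11.8]
width: 20.0
```

Run:
```python
from plan import *
st()
```

```text
t 50.5 pos [498.5   7.5  50.4] psi 98.3 j6 -97.7 F [-4.1  1.1 11.8] tau [ 0.11  0.59 -0.04] w 20.0
```

{"name": "drive_tool", "arguments": {
  "steps": [
    [[0, 0, 0, 0], [0, 0, 0, 0], [0, 0, 0, 0], [0, 0, 0, 0], [0, 0, -2, 0], [0, 0, -4, 0], [0, 0, -4, 0], [0, -4, 0, 0], [0, -4, 0, 0], [0, -4, 0, 0]]
  ],
  "fingers": 4.6
}}

```text
time: 51.45
eef_pos: [378.2, -10.1, 149.5]
orientation: [0.0, 0.654, 0.757, 0.0]
ft_force: [-0.0, -0.3, -0.2]
width: 46.0
```

{"name": "drive_tool", "arguments": {
  "steps": [
    [[0, -4, -2, 0], [5, 0, 0, 0], [5, 0, 0, 0], [5, 0, 0, 0], [5, 0, 0, 0], [0, 0, 0, 0]]
  ]
}}

```text
time: 52.05
eef_pos: [310.1, 187.5, 169.9]
orientation: [-0.0, 0.651, 0.759, 0.001]
ft_force: [0.5, 0.5, -0.2]
width: 46.3
```

Run:
```python
from plan import *
from h import *
st()
sc=imaging.capture('scene');tp=imaging.capture('top')
a=sc[180:300,250:400];b=tp[190:310,235:385]
save(np.hstack([cv2.resize(i,None,fx=2.6,fy=2.6,interpolation=2) for i in(a,b)]),'seat.png')
plan(582.2,21.5,130,176)
```

```text
t 52.0 pos [310.1 187.5 169.9] psi 98.8 j6 -68.0 F [ 0.5  0.5 -0.2] tau [-0.02 -0.12  0.01] w 46.3
turn -77.4 deg then shift cm -28.26 -14.22 3.93 | psi 98.6 j6 -68.3 tilt z [-3.e-04 -5.e-04 -1.e+00] t 52.1 pos [310.3 183.  169.3] w 46.1
```

View pics/seat.png

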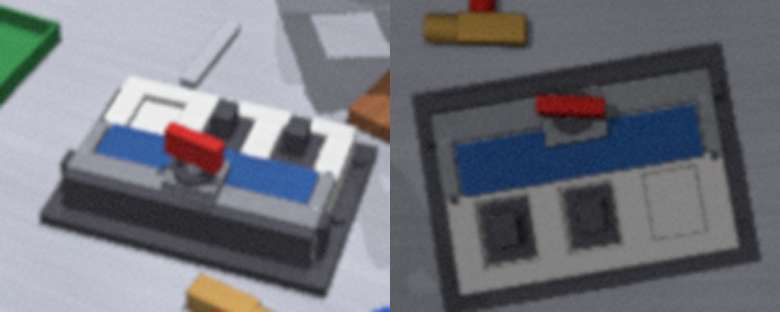

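Both steel inserts sit flat and square and the third pocket is empty. Now for the knob: grip with jaws at psi −4, turn clockwise about 165°, regrip, and finish.

{"name": "drive_tool", "arguments": {
  "steps": [
    [[0, 0, 0, 8.55], [0, 0, 0, 8.55], [0, 0, 0, 8.55], [0, 0, 0, 8.55], [0, 0, 0, 8.55], [0, 0, 0, 8.55], [0, 0, 0, 8.55], [0, 0, 0, 8.55], [0, 0, 0, 8.55], [0, 0, 0, 8.55]]
  ],
  "fingers": 4.0
}}

```text
time: 53.15
eef_pos: [311.2, 180.2, 169.3]
orientation: [0.0, 0.994, 0.107, -0.0]
ft_force: [-0.0, 0.4, 0.3]
width: 40.1
```

{"name": "drive_tool", "arguments": {
  "steps": [
    [[0, 0, 0, 8.5], [0, 0, 0, 8.5], [4, 2.0, 0, 0], [4, 2.0, 0, 0], [4, 2.0, 0, 0], [4, 2.0, 0, 0], [4, 2.0, 0, 0], [4, 2.0, 0, 0], [4.2, 2.2, 0, 0], [0, 0, 0, 0]]
  ]
}}

```text
time: 54.15
eef_pos: [585.8, 14.5, 169.2]
orientation: [0.001, 0.999, -0.039, 0.001]
ft_force: [-0.8, -0.3, -0.2]
width: 40.1
```

{"name": "drive_tool", "arguments": {
  "steps": [
    [[0, 0, 0, 0], [0, 0, 0, 0], [0, 0, 0, 0]]
  ]
}}

```text
time: 54.45
eef_pos: [580.6, 19.9, 169.5]
orientation: [-0.0, 0.999, -0.036, -0.0]
ft_force: [0.3, -0.3, 0.4]
width: 40.2
```

Run:
```python
from plan import *
plan(582.2,21.4,86,-4)
```

```text
turn -0.2 deg then shift cm 0.15 -0.16 8.35 | psi -4.2 j6 6.0 tilt z [-7.e-04  0.e+00 -1.e+00] t 54.5 pos [580.6  19.9 169.5] w 40.2
```

{"name": "drive_tool", "arguments": {
  "steps": [
    [[0.15, -0.16, 3, 0], [0, 0, 3, 0], [0, 0, 1.4, 0], [0, 0, 0.9, 0], [0, 0, 0, 0], [0, 0, 0, 0]]
  ]
}}

```text
time: 55.05
eef_pos: [584.0, 21.7, 87.3]
orientation: [-0.0, 0.999, -0.036, 0.001]
ft_force: [-0.5, 0.3, 0.1]
width: 40.2
```

{"name": "drive_tool", "arguments": {
  "steps": [
    [[0, 0, 0, 0], [0, 0, 0, 0], [0, 0, 0, 0], [0, 0, 0, 0], [0, 0, 0, 0], [0, 0, 0, 4], [0, 0, 0, 6], [0, 0, 0, 7], [0, 0, 0, 7], [0, 0, 0, 0]]
  ],
  "fingers": 0,
  "newtons": 22
}}

```text
time: 56.05
eef_pos: [582.7, 21.5, 86.8]
orientation: [0.0, 0.97, -0.245, -0.001]
ft_force: [-3.7, 0.0, 6.7]
width: 13.8
```

Run:
```python
from plan import *
st()
```

```text
t 56.0 pos [582.7  21.5  86.8] psi -28.3 j6 30.3 F [-3.7  0.   6.7] tau [-0.03  0.7  -0.03] w 13.8
```

j6 is at 30, so I'll turn 140° more clockwise to about 170.

{"name": "drive_tool", "arguments": {
  "steps": [
    [[0, 0, 0, 7], [0, 0, 0, 7], [0, 0, 0, 7], [0, 0, 0, 7], [0, 0, 0, 7], [0, 0, 0, 7], [0, 0, 0, 7], [0, 0, 0, 7], [0, 0, 0, 7], [0, 0, 0, 7]]
  ]
}}

```text
time: 57.05
eef_pos: [583.3, 20.6, 86.8]
orientation: [-0.001, -0.654, 0.756, -0.0]
ft_force: [-2.2, -5.4, 4.6]
width: 14.2
```

{"name": "drive_tool", "arguments": {
  "steps": [
    [[0, 0, 0, 7], [0, 0, 0, 7], [0, 0, 0, 7], [0, 0, 0, 7], [0, 0, 0, 7], [0, 0, 0, 7], [0, 0, 0, 7], [0, 0, 0, 7], [0, 0, 0, 7], [0, 0, 0, 0]]
  ]
}}

```text
time: 58.05
eef_pos: [582.6, 19.8, 86.8]
orientation: [-0.001, -0.163, 0.987, -0.001]
ft_force: [-5.4, -9.4, 6.9]
width: 14.0
```

Run:
```python
from plan import *
st()
```

```text
t 58.0 pos [582.6  19.8  86.8] psi -161.2 j6 163.2 F [-5.4 -9.4  6.9] tau [-1.49  0.75 -0.04] w 14.0
```

{"name": "drive_tool", "arguments": {
  "steps": [
    [[0, 0, 0, 0], [0, 0, 0, 0], [0, 0, -4, 0], [0, 0, 0, -8.5], [0, 0, 0, -8.5], [0, 0, 0, -8.5], [0, 0, 0, -8.5], [0, 0, 0, -8.5], [0, 0, 0, -8.5], [0, 0, 0, -8.5]]
  ],
  "fingers": 4
}}

```text
time: 59.05
eef_pos: [583.7, 21.9, 126.4]
orientation: [0.0, -0.635, 0.773, -0.0]
ft_force: [0.4, -0.2, 0.1]
width: 40.2
```

{"name": "drive_tool", "arguments": {
  "steps": [
    [[0, 0, 0, -8.5], [0, 0, 0, -8.5], [0, 0, 0, -8.5], [0, 0, 0, -8.5], [0, 0, 0, -8.5], [0, 0, 0, -8.5], [0, 0, 0, -8.5], [0, 0, 0, -8.5], [0, 0, 0, -8.5], [0, 0, 0, -8.5]]
  ]
}}

```text
time: 60.05
eef_pos: [583.7, 21.9, 126.4]
orientation: [-0.0, 0.99, -0.141, 0.0]
ft_force: [-0.5, -0.4, 0.3]
width: 39.5
```

{"name": "drive_tool", "arguments": {
  "steps": [
    [[0, 0, 0, -8.5], [0, 0, 0, -8.5], [0, 0, 0, -8.5], [0, 0, 0, -8.5], [0, 0, 0, -1.5], [0, 0.08, 2, 0], [0, 0, 1.8, 0], [0, 0, 0, 0], [0, 0, 0, 0], [0, 0, 0, 0]]
  ]
}}

```text
time: 61.05
eef_pos: [584.4, 20.9, 89.3]
orientation: [0.0, 0.987, 0.163, 0.001]
ft_force: [0.4, 0.6, 0.8]
width: 40.0
```

{"name": "drive_tool", "arguments": {
  "steps": [
    [[0, 0, 0, 0], [0, 0, 0, 0], [0, 0, 0, 0], [0, 0, 0, 0], [0, 0, 0, 0], [0, 0, 0, 4], [0, 0, 0, 6], [0, 0, 0, 7], [0, 0, 0, 7], [0, 0, 0, 0]]
  ],
  "fingers": 0,
  "newtons": 25
}}

```text
time: 62.05
eef_pos: [582.3, 20.4, 88.6]
orientation: [0.0, 0.999, -0.047, -0.001]
ft_force: [-5.4, -1.9, 7.2]
width: 13.8
```

Run:
```python
from plan import *
st()
```

```text
t 62.0 pos [582.3  20.4  88.6] psi -5.4 j6 7.3 F [-5.4 -1.9  7.2] tau [-0.45  0.92 -0.08] w 13.8
```

{"name": "drive_tool", "arguments": {
  "steps": [
    [[0, 0, 0, 7], [0, 0, 0, 7], [0, 0, 0, 7], [0, 0, 0, 7], [0, 0, 0, 7], [0, 0, 0, 7], [0, 0, 0, 7], [0, 0, 0, 7], [0, 0, 0, 7], [0, 0, 0, 5]]
  ]
}}

```text
time: 63.05
eef_pos: [582.0, 20.6, 88.6]
orientation: [0.001, 0.802, -0.598, -0.001]
ft_force: [-6.4, -0.8, 7.6]
width: 13.5
```

{"name": "drive_tool", "arguments": {
  "steps": [
    [[0, 0, 0, 3], [0, 0, 0, 3], [0, 0, 0, 3], [0, 0, 0, 2], [0, 0, 0, 2], [0, 0, 0, 0]]
  ]
}}

```text
time: 63.65
eef_pos: [582.3, 20.6, 88.6]
orientation: [0.001, 0.73, -0.683, -0.001]
ft_force: [-6.4, -1.0, 5.8]
width: 14.5
```

Run:
```python
from plan import *
st()
```

```text
t 63.6 pos [582.3  20.6  88.6] psi -86.2 j6 88.1 F [-6.4 -1.   5.8] tau [-0.04  1.03  0.63] w 14.5
```

The stop torque is there. One firmer nudge, then I'll release and check.

{"name": "drive_tool", "arguments": {
  "steps": [
    [[0, 0, 0, 0], [0, 0, 0, 0], [0, 0, 0, 2], [0, 0, 0, 2], [0, 0, 0, 0], [0, 0, 0, 0]]
  ],
  "newtons": 35
}}

```text
time: 64.25
eef_pos: [582.4, 20.6, 88.6]
orientation: [-0.001, -0.707, 0.707, 0.001]
ft_force: [-5.1, -0.5, 6.1]
width: 15.2
```

Run:
```python
from plan import *
st()
```

```text
t 64.2 pos [582.4  20.6  88.6] psi -90.0 j6 92.0 F [-5.1 -0.5  6.1] tau [-0.03  0.94  1.08] w 15.2
```

{"name": "drive_tool", "arguments": {
  "steps": [
    [[0, 0, 0, 0], [0, 0, 0, 0], [0, 0, 0, 0], [0, 0, -4, 0], [0, 0, -5, 0], [0, -4, 0, 0], [4, -3, 0, 0], [4, -3, 0, 0], [4, -3, 0, 0], [4, -2, 0, 0]]
  ],
  "fingers": 5
}}

```text
time: 65.25
eef_pos: [735.0, -141.2, 178.3]
orientation: [0.0, -0.706, 0.708, -0.0]
ft_force: [0.7, -0.1, 0.5]
width: 50.0
```

Run:
```python
from plan import *
from h import *
st()
tp=imaging.capture('top');sc=imaging.capture('scene')
a=sc[150:300,150:400];b=tp[150:310,140:500]
save(np.vstack([cv2.resize(a,(500,300),interpolation=2),cv2.resize(b,(500,222),interpolation=2)]),'fin.png',1.1)
save(tp,'fint.png',5,(235,190,385,310))
```

```text
t 65.2 pos [ 735.  -141.2  178.3] psi -90.1 j6 79.1 F [ 0.7 -0.1  0.5] tau [ 0.03 -0.   -0.  ] w 50.0
```

View pics/fin.png

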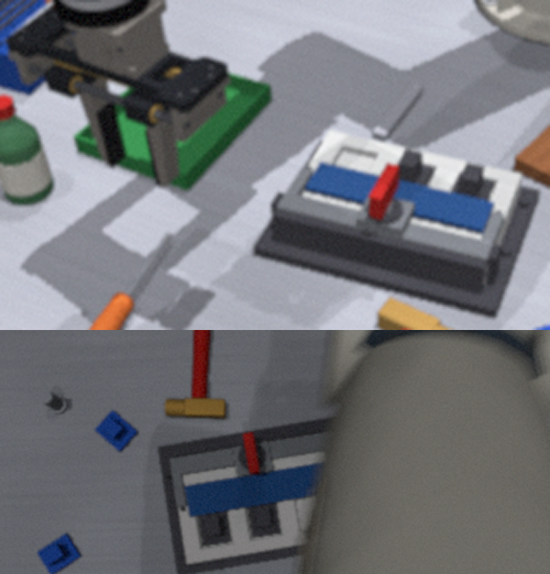

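View pics/fint.png

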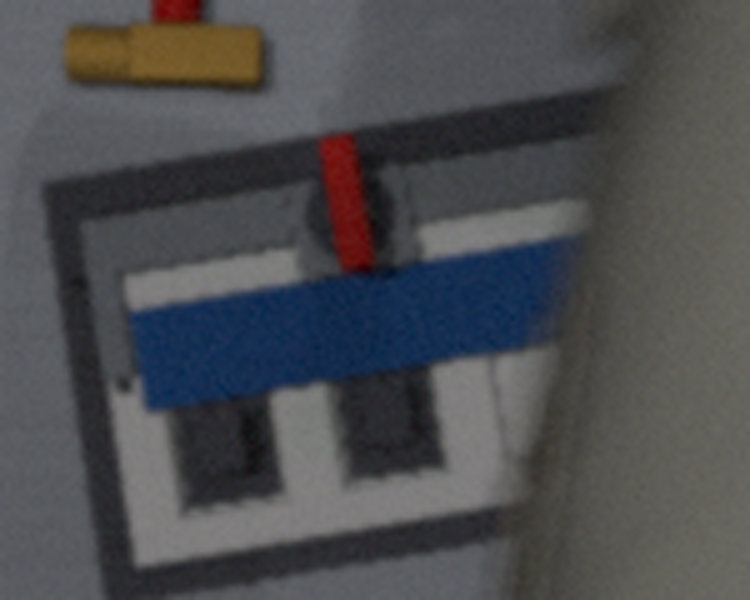

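The keeper laps both steel flanges and the bar is back at its tight angle. I'll move aside to check the brass.

{"name": "drive_tool", "arguments": {
  "steps": [
    [[-4, 0, -3, 0], [-4, 0, 0, 0], [-4, 0, 0, 0], [-4, 0, 0, 0], [-4, 0, 0, 0], [-4, 0, 0, 0], [-4, 0, 0, 0], [0, 0, 0, 0], [0, 0, 0, 0], [0, 0, 0, 0]]
  ]
}}

```text
time: 66.35
eef_pos: [733.7, 139.8, 208.3]
orientation: [-0.0, -0.706, 0.708, 0.0]
ft_force: [-0.7, -0.9, 0.6]
width: 50.0
```

Run:
```python
from plan import *
from h import *
st()
M={}
for c,p in(('top',(460,268)),('scene',(228,198))):
    I=imaging.capture(c);J=I.astype(int)
    if c=='scene': sc=I
    M[c]=seg(J,(J[...,0]-J[...,2]>30)&(J[...,0]<1.6*J[...,1])&(J[...,0]>J[...,1]),np.array(p,float));ys,xs=np.nonzero(M[c]);print(c,M[c].sum(),xs.mean(),ys.mean())
print(np.round(fit(INS,M,(506,-313,(0,.04)),z=4),2))
a=sc[150:270,160:320]; save(a,'br.png',4)
```

```text
t 66.3 pos [733.7 139.8 208.3] psi -90.2 j6 100.9 F [-0.7 -0.9  0.6] tau [ 0.06  0.01 -0.01] w 50.0
top 412 457.6650485436893 266.47087378640776
scene 256 229.37109375 203.015625
[ 5.0574e+02 -3.1349e+02  8.0000e-02  1.3000e-01]
```

View pics/br.png

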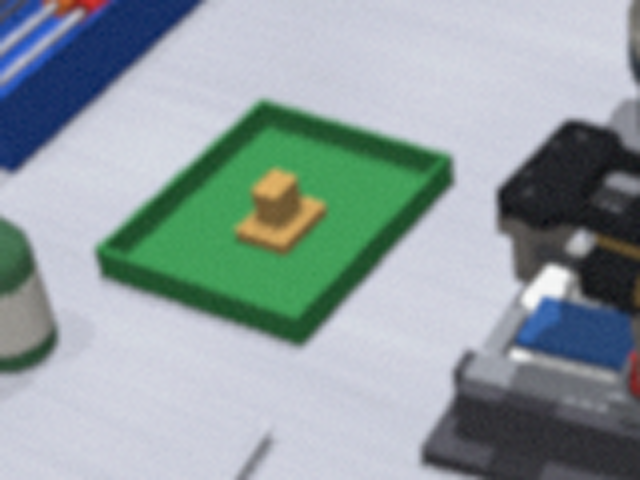

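The brass insert stands upright in the middle of the tray, so I'm handing in.

```bash
python3 -c "
from cell import ctrl
print(ctrl.sign_off())"
```

```text
the job is handed in; nothing more can be done
None
```

The fixture is changed over and the job is handed in, at about 66 s of the 210 s allowed.

- **Clamp knob:** It has an ordinary thread. Clockwise was blocked at 0.86 N·m, so I backed it off counter-clockwise to its hard stop.
- **Brass:** The one brass insert stands upright near the middle of the green tray. The last picture and a two-camera fit at about (506, −313) agree on that.
- **Steel:** Two dark steel inserts were on the bench. One is in the left pocket and one in the middle pocket, and each touched the pocket floor at the same height. The right pocket is empty.
- **Clamp tight again:** I screwed the clamp clockwise to its hard stop, which held at about 1.1 N·m. In the last overhead picture the keeper laps both steel flanges, the knob bar is back near its starting angle, and the clamp looks to be in its stops.

**Disagreement:** The base plate's outline put the fixture about 4 mm further out in x than the pockets and knob did. I trusted the pockets and the contact readings, and both steel inserts went in without catching.

**Not checked:** I made no final check of the bystander items. Where they show in the last pictures, I saw no sign that they had moved.

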